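# Trace the foot seam of a bronze bust with a sprung stylus

### The arm

A 6-joint arm with a two-finger parallel gripper is mounted at the origin on the work surface. World frame = base frame: x ahead of the robot, y to its left, z up, the work surface at z = 0. Lengths are in m, angles in rad, forces in N, time in s.
With the tool pointing down it reaches from about 0.325 to 0.9 m from the base axis. Payload 3.5 kg.
Tool frame: the origin (TCP) lies on the centre line of the jaws, within the pads' length; the fingertips stand 19 mm ahead of it and the grasp point (between the pads) is the TCP; z points along the fingers, y is the line along which they close (so a half turn about z gives the same grasp; the last joint's range is limited). The gripper opens to 85 mm and grips with 20 to 120 N. Pads are 22 mm wide; open, the fingers measure 114 mm over their backs; the gripper's body (76 mm by 85 mm) begins 54 mm behind the grasp point. The pads swing forward as they close: fully open they stand 13 mm farther back than shut.
Start: joints at [1.133, 0.276, -0.026, 1.268, 0, 1.467], TCP at [0.205, 0.59, 0.25] pointing down, gripper open.
Joint ranges: [-3.12, 3.12], [-0.85, 1.88], [-1.08, 1.24], [-1.95, 2.15], [-1.57, 1.53], [-3.14, 3.14]. Speed limits (rad/s): [2.57, 2.57, 3.14, 3.14, 3.14, 3.14].

### API

Orientations are given as a rotation vector (axis times angle).
In Python, from cell import * gives the robot as it stands.
- The arm moves only by the tool play_rows, never from a script. Its argument "series" is a list of rows, each an object with "slide": the shift along the tool's x, y, z in m, a list of three; "turn": the turn about the tool's z in rad; "gripper": the closure, from -1 (fully open) to 1 (shut). In form: [{"slide": [dx, dy, dz], "turn": turn, "gripper": gripper}, ...]. A call has exactly 5 rows; each row is the pose to reach, as a shift and turn from the pose commanded when the call began, along the tool's axes at that moment; what a row does not reach only later rows make up. A row lasts 1/12 s, in which the tool goes at most 41.7 mm and 7.16 degrees, less where a joint would pass 70% of its speed; a pose out of reach is approached as far as the arm can. A call with a gripper value outside its range is refused whole. The fingers move at their own pace and stop on an object; "grip_force" is the grip in N (left out, the last holds). Time passes only in rows, so rows that repeat a pose let the fingers close, or fill a call up. It gives the time, the measured TCP pose, the force, the opening and the grip force at its end, in the units of the state.
- read_state(): the state, without advancing time (a new reading comes with each control period).
- snapshot(name): name is "scene" or "top" or "wrist"; returns the picture (400x640x3 uint8, red, green, blue); there is no depth.
- calibration(name): a dict with "vertical_fov" (degrees; the focal length in pixels is half the picture's height over the tangent of half this angle, whatever the lens; pixels are square), "cx", "cy" (the principal point, pixels), "xyz" and "rotation" of the camera in the world; the wrist camera has in their place "hand_eye" (4x4, takes a point from camera to tool coordinates, whose origin is the TCP and whose axes are the flange's). Camera axes: x right, y down, z forward; pixel columns grow to the right and rows downward; lengths in m; the calibration is good to about 2 mm. A picture is of the moment at which its call begins: read the wrist's pose just before it. calibration takes no time and is no camera call.
- close_job(): hands the job in; it is judged then, once.
The state is a dict: "time_s": time; "joints": joint angles; "joint_vel": joint speeds; "joint_efforts": joint torques, N m; "position": TCP position; "orientation": TCP orientation; "wrist_force": force on the tool from outside, world axes, zero at the start; "ft_torque": the same for the moment, N m; "width": finger opening in m; "finger_force": force on a finger pad.
Only numpy, scipy, OpenCV 4.12 (cv2) and the standard library are available. Lean on these libraries where they do the work, as an engineer would, in place of code of your own. Each camera call takes 0.05 s, during which the arm holds its last target. There are 200 camera calls.

### The job

Take the sprung stylus from its leaning stand and run its point slowly (about 2 cm per second) along the seam between the bust's drum and its foot plate, from the pair of studs to the single stud, keeping the point lightly pressed into the corner all the way with its spring neither fully out nor bottomed, and the stylus leaning outwards about 40 degrees so that it passes under the rim. Then put the stylus back fully home in its stand and let go; do not jab the casting or push on it with the robot, and leave everything else on the bench where it stands.

Things in the scene. Friction and masses are not known exactly. Their poses are not given: they have to be found in the camera images.
- stylus: the stylus, 154 mm long, about 150 g, standing in the leaning stand. Its z runs from point to handle; origin: centre of the 8 mm ball point when fully out. Along z: sprung rod 6 mm thick to 22 mm, steel shaft 14 mm thick to 60 mm, collar 42 mm across from 60 to 66 mm, square wooden handle 22 x 22 mm (sides along x and y) from 66 to 150 mm
- stylus_grip (a point): the place to grip: on the stylus axis in the handle, 118 mm above the origin; axes as body stylus
- stylus_point (a point): centre of the 8 mm ball at the stylus's sprung point; moves with the spring
- stylus_tip (a joint): how far the sprung point is pushed in, m: 0 fully out, 0.010 bottomed; takes about 1 N to start and 3.5 N at 0.010
- stand: steel tool stand, fixed: base 120 x 100 x 14 mm with a square sleeve (50 x 50 mm outside, 20 x 20 mm hole, 72 mm deep) leaning 25 degrees from vertical towards the stand's -x (its front, roughly towards the robot). Origin centre of underside. The stylus stands in the hole, its collar resting on the sleeve's top face
- stand_mouth (a point): centre of the top face of the sleeve, about 83 mm above the table; z axis points out along the sleeve (25 degrees from vertical). At home the stylus z axis is along it and the stylus origin is 60 mm down the hole.
- casting: bronze bust, fixed, 241 mm tall; origin centre of underside, -x is where the face looks. Foot plate 200 mm across, 20 mm thick; drum 120 mm across up to z 84; rim 144 mm across, z 84 to 98; above it shoulders 105 mm wide along y and head. Seam: corner of drum and plate, traced over 96 degrees on its +y side. Studs (16 mm across, 12 high, 89 mm out): pair = start, single = finish
- seam0 (a point): point 0 of 9 along the seam, 12 degrees (13 mm) apart: where the centre of the ball point lies when it sits in the corner, touching drum and plate (64 mm from the axis, 24 mm above the table), the start (at the pair of studs); axes as body casting
- seam1 (a point): point 1 of 9 along the seam, 12 degrees (13 mm) apart: where the centre of the ball point lies when it sits in the corner, touching drum and plate (64 mm from the axis, 24 mm above the table); axes as body casting
- seam2 (a point): point 2 of 9 along the seam, 12 degrees (13 mm) apart: where the centre of the ball point lies when it sits in the corner, touching drum and plate (64 mm from the axis, 24 mm above the table); axes as body casting
- seam3 (a point): point 3 of 9 along the seam, 12 degrees (13 mm) apart: where the centre of the ball point lies when it sits in the corner, touching drum and plate (64 mm from the axis, 24 mm above the table); axes as body casting
- seam4 (a point): point 4 of 9 along the seam, 12 degrees (13 mm) apart: where the centre of the ball point lies when it sits in the corner, touching drum and plate (64 mm from the axis, 24 mm above the table); axes as body casting
- seam5 (a point): point 5 of 9 along the seam, 12 degrees (13 mm) apart: where the centre of the ball point lies when it sits in the corner, touching drum and plate (64 mm from the axis, 24 mm above the table); axes as body casting
- seam6 (a point): point 6 of 9 along the seam, 12 degrees (13 mm) apart: where the centre of the ball point lies when it sits in the corner, touching drum and plate (64 mm from the axis, 24 mm above the table); axes as body casting
- seam7 (a point): point 7 of 9 along the seam, 12 degrees (13 mm) apart: where the centre of the ball point lies when it sits in the corner, touching drum and plate (64 mm from the axis, 24 mm above the table); axes as body casting
- seam8 (a point): point 8 of 9 along the seam, 12 degrees (13 mm) apart: where the centre of the ball point lies when it sits in the corner, touching drum and plate (64 mm from the axis, 24 mm above the table), the finish (at the single stud); axes as body casting
- brush_pot: dark pot 76 mm across and 90 mm tall holding three upright brushes that rise to about 205 mm; origin centre of underside; bystander
- jar: amber glass jar, 60 mm across, 75 mm tall; origin centre of underside; bystander
- paint_tin: round tin, 72 mm across, 90 mm tall; origin centre of underside; bystander, beside the stand
- polish_tin: short round tin, 60 mm across, 40 mm tall; origin centre of underside; bystander
- wax_tin: flat aluminium tin, 76 mm across, 28 mm tall; origin centre of underside; bystander
- flat_brush: brush lying on the table, up to 200 mm long along its x, under 35 mm high; bystander
- wood_block: wooden block 90 x 55 x 35 mm; origin centre of underside; bystander
Mind the look-alikes: they are no part of the job. What is shaped like the casting but yellow is not meant. What is shaped like the stylus but yellow is not meant.

How it is judged:
By the outcome, as a careful person would: the job done as asked, in the order asked, and still so for the second after the job is handed in, with the robot touching nothing.
It also fails if it takes over 72 s, if anything falls off the work surface, if the arm or the gripper's body presses on something with over 40 N, if the wrist force passes 120 N, or if a joint passes its speed limit or range.

## Working session

There is one attempt and no reset: what is moved stays moved. The work goes in short steps, Python scripts to look and compute and a tool call to move; the robot and the scene stay as the last step left them, time stands still between calls to the robot, and variables do not carry over. Pictures are saved under pics/ and viewed, at most 10 in all, crops included, and the job is handed in when it is done.

Besides the shell and the picture viewer there is one more tool, called after ">>>" as name(argument=value, ...) on one line, values as JSON. play_rows: Moves the arm, as the interface text tells. Its arguments: {"type":"object","properties":{"series":{"type":"array"},"grip_force":{"type":"number"}},"required":["series"]}

```bash
ls; mkdir -p pics; python3 - <<'E'
from cell import *
import cv2,numpy as np
for n in("scene","top"):
    cv2.imwrite(f"pics/{n}0.png",cv2.cvtColor(snapshot(n),cv2.COLOR_RGB2BGR)); print(n,calibration(n))
print(calibration("wrist")); s=read_state()
for k in s: print(k,np.round(s[k],4))
E
```

```text
pics
scene {'vertical_fov': 53.30465670119635, 'cx': 316.9114496397477, 'cy': 200.55144709949792, 'xyz': array([1.0114586 , 0.52701377, 0.74938025]), 'rotation': array([-1.03205369, -2.38308425,  1.09333944])}
top {'vertical_fov': 48.25252813623751, 'cx': 320.11359629412095, 'cy': 203.72267592889267, 'xyz': array([0.36293111, 0.01673098, 1.37521799]), 'rotation': array([-2.14500403,  2.20394435, -0.11306921])}
{'vertical_fov': 68.5656046531519, 'cx': 318.9019675694844, 'cy': 202.394167297794, 'hand_eye': array([[-7.42815327e-05, -9.56103328e-01, -2.93029727e-01,
         7.50927849e-02],
       [ 9.99999690e-01,  1.58552136e-04, -7.70821916e-04,
        -7.69485335e-04],
       [ 7.83445888e-04, -2.93029693e-01,  9.56103020e-01,
        -1.23339869e-01],
       [ 0.00000000e+00,  0.00000000e+00,  0.00000000e+00,
         1.00000000e+00]])}
time_s 0.1
joints [ 1.1326e+00  2.7710e-01 -2.7700e-02  1.2680e+00  1.0000e-04  1.4674e+00]
joint_vel [-0.0012 -0.0016  0.0032 -0.0002  0.0001  0.0013]
joint_efforts [ 4.00000e-04 -4.46707e+01  2.96129e+01  8.50000e-03 -1.00000e-04
 -0.00000e+00]
position [0.2051 0.5897 0.2493]
orientation [-5.2340e-01 -3.0971e+00  3.0000e-03]
wrist_force [-0.4883  0.6219 -0.5939]
ft_torque [ 0.0172  0.0199 -0.0557]
finger_force 0.0
width 0.0855
```

View pics/scene0.png

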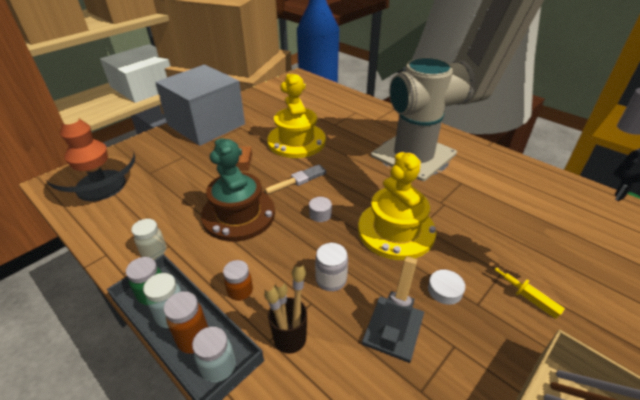

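View pics/top0.png

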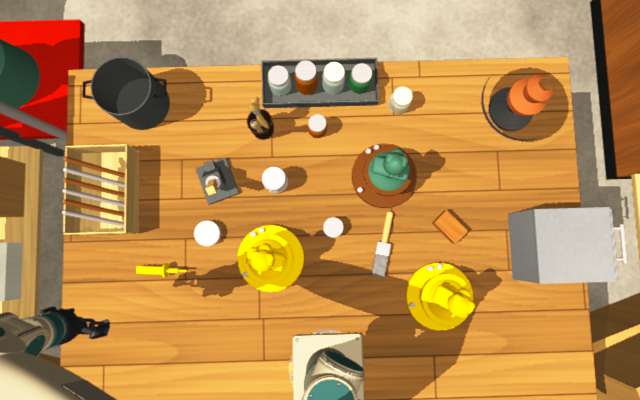

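The scene view shows the green/brown bust at about (238,190), the stand with the wooden-handled stylus at about (398,310), the paint tin at (331,266), and yellow look-alikes. The top view has the bust at (384,175), with stud pair at (372,150), single stud at (360,190), and the stand at (217,180). I'll enlarge these areas.

```bash
python3 - <<'E'
import cv2,numpy as np
t=cv2.imread("pics/top0.png"); s=cv2.imread("pics/scene0.png")
def crop(im,x,y,w,h,W,H):
    c=cv2.resize(im[y:y+h,x:x+w],(W,H),interpolation=cv2.INTER_CUBIC)
    for i in range(0,w,10): cv2.putText(c,str(x+i),(i*W//w,8),0,.3,(255,255,255)) if i%20==0 else 0; cv2.line(c,(i*W//w,0),(i*W//w,4),(0,255,255))
    for i in range(0,h,10): cv2.putText(c,str(y+i),(0,i*H//h+4),0,.3,(255,255,255)); 
    return c
a=np.hstack([crop(t,190,150,60,60,400,300*4//3)[:300] if 0 else crop(t,185,150,80,60,400,300),crop(t,344,138,80,60,400,300)])
b=np.hstack([crop(s,350,250,120,110,400,300) if 0 else crop(s,350,255,140,105,400,300),crop(s,180,130,140,105,400,300)])
cv2.imwrite("pics/crops.png",np.vstack([a,b]))
E
```

```text
(no output)
```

View pics/crops.png

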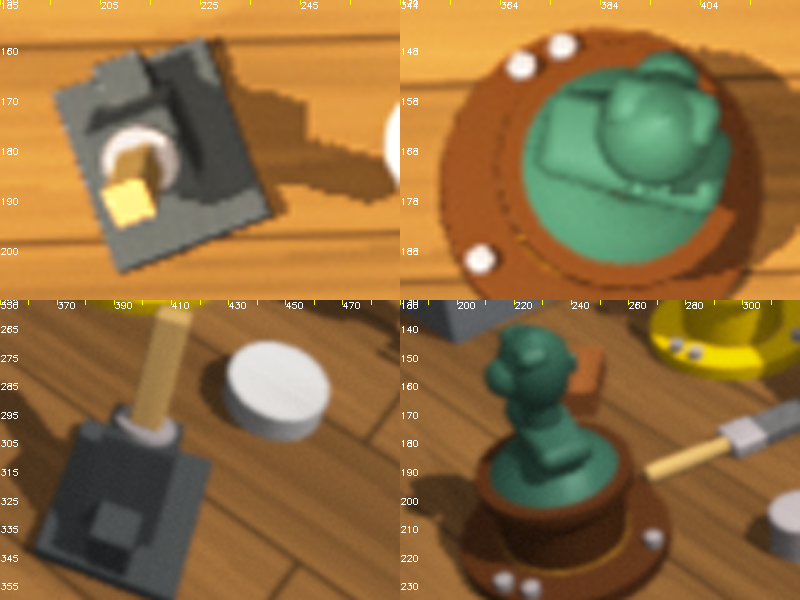

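```bash
cat > h.py <<'E'
import numpy as np,cv2
from scipy.spatial.transform import Rotation as R
from scipy.optimize import least_squares
from cell import *
def cam(n,st=None):
    c=calibration(n); f=200/np.tan(np.radians(c["vertical_fov"]/2))
    if n=="wrist":
        T=np.eye(4);T[:3,:3]=R.from_rotvec(st["orientation"]).as_matrix();T[:3,3]=st["position"];T=T@c["hand_eye"]
        return f,c["cx"],c["cy"],T[:3,3],T[:3,:3]
    return f,c["cx"],c["cy"],c["xyz"],R.from_rotvec(c["rotation"]).as_matrix()
def ray(C,u,v,z):
    f,cx,cy,p,M=C; d=M@np.array([(u-cx)/f,(v-cy)/f,1.]); return p+d*(z-p[2])/d[2]
def proj(C,P):
    f,cx,cy,p,M=C; q=(np.asarray(P)-p)@M; return np.stack([cx+f*q[...,0]/q[...,2],cy+f*q[...,1]/q[...,2]],-1)
def rz(a): return R.from_euler('z',a).as_matrix()
E
python3 - <<'E'
from h import *
T=cam("top");S=cam("scene")
print("studs top",[ray(T,*p,.032).round(4) for p in((368.2,151),(376.4,147.2),(360,189.8))])
print("studs scene",[ray(S,*p,.032).round(4) for p in((216,228),(225.9,230.5),(268.6,213.3))])
cor=[(196,168.6),(229,157.6),(239.4,192.4),(209.4,204.4)]
print("base",[ray(T,*p,.014).round(4) for p in cor])
print("base scene",[ray(S,*p,.014).round(4) for p in((362.6,341),(378.7,295+7.5),(423.5,311.5),(411.5,360))])
print("handle end",ray(T,210.8,190.6,.1646),"mouth",ray(T,213.2,181.5,.088), "mouth scene", ray(S,(145)/2.857+350,(430-300)/2.857+255,.088))
for n,p,z in(("paint",(274,180),.09),("jar",(317,126),.075),("pot",(260,124),.1),("polish",(333.5,227),.04),("wax",(207,233),.028)): print(n,ray(T,*p,z).round(3))
st=[ray(T,*p,.032)[:2]/2+ray(S,*q,.032)[:2]/2 for p,q in zip(((368.2,151),(376.4,147.2),(360,189.8)),((216,228),(225.9,230.5),(268.6,213.3)))]
r=least_squares(lambda c:[np.hypot(*(s-c))-.089 for s in st],[.53,-.15]);print("centre",r.x,r.fun,[np.degrees(np.arctan2(*(s-r.x)[::-1])).round(1) for s in st])
# plate edge left & right in top
print([ray(T,*p,.02).round(4) for p in((352,176),(416.5,176))])
E
```

```text
studs top [array([ 0.6519, -0.1455,  0.032 ]), array([ 0.6631, -0.1711,  0.032 ]), array([ 0.533 , -0.1161,  0.032 ])]
studs scene [array([ 0.6664, -0.1611,  0.032 ]), array([ 0.6546, -0.1353,  0.032 ]), array([ 0.5381, -0.1043,  0.032 ])]
base [array([0.6146, 0.3853, 0.014 ]), array([0.6463, 0.2834, 0.014 ]), array([0.5371, 0.2524, 0.014 ]), array([0.5026, 0.3444, 0.014 ])]
base scene [array([0.6481, 0.3018, 0.014 ]), array([0.5528, 0.2707, 0.014 ]), array([0.506 , 0.3538, 0.014 ]), array([0.6151, 0.3952, 0.014 ])]
handle end [0.52489418 0.30420459 0.1646    ] mouth [0.56161647 0.31533332 0.088     ] mouth scene [0.56574451 0.32525315 0.088     ]
paint [0.561 0.138 0.09 ]
jar [0.722 0.009 0.075]
pot [0.726 0.176 0.1  ]
polish [ 0.422 -0.032  0.04 ]
wax [0.415 0.349 0.028]
centre [ 0.57737086 -0.18873766] [ 1.16840068e-04 -1.16812640e-04  3.47371908e-07] [np.float64(23.4), np.float64(23.6), np.float64(118.0)]
[array([ 0.5779, -0.0943,  0.02  ]), array([ 0.5726, -0.2924,  0.02  ])]
```

>>> play_rows(series=[{"slide": [-0.19, -0.078, -0.04], "turn": -0.6, "gripper": -1}, {"slide": [-0.19, -0.078, -0.04], "turn": -0.6, "gripper": -1}, {"slide": [-0.19, -0.078, -0.04], "turn": -0.6, "gripper": -1}, {"slide": [-0.19, -0.078, -0.04], "turn": -0.6, "gripper": -1}, {"slide": [-0.19, -0.078, -0.04], "turn": -0.6, "gripper": -1}])

```text
time_s: 0.52
position: [0.3517, 0.46, 0.288]
orientation: [0.414, -3.113, 0.001]
wrist_force: [0.3, 0.2, -0.1]
width: 0.0856
finger_force: 0.0
```

```bash
cat >> h.py <<'E'
def go(P,yaw):
    "slide and turn (tool axes) from the measured pose to world P and yaw (deg) of tool x"
    s=read_state(); M=R.from_rotvec(s["orientation"]).as_matrix()
    y0=np.degrees(np.arctan2(M[1,0],M[0,0])); t=-(yaw-y0+180)%360-180
    t=-((yaw-y0+180)%360-180)
    print("t",round(s["time_s"],2),"pos",np.round(s["position"],4),"yaw",round(y0,2),"tilt",np.degrees(np.arccos(-M[2,2])).round(2),"F",np.round(s["wrist_force"],2),"j6",round(s["joints"][5],2))
    print("slide",(M.T@(np.array(P)-s["position"])).round(4),"turn",np.radians(t).round(4))
E
python3 -c "
from h import *
go([.52,.31,.30],198.5)"
```

```text
t 0.52 pos [0.3517 0.46   0.288 ] yaw -164.85 tilt 0.06 F [ 0.33  0.2  -0.09] j6 0.54
slide [-0.1232 -0.1888 -0.012 ] turn -0.0585
```

>>> play_rows(series=[{"slide": [-0.122, -0.187, -0.012], "turn": -0.058, "gripper": -1}, {"slide": [-0.122, -0.187, -0.012], "turn": -0.058, "gripper": -1}, {"slide": [-0.122, -0.187, -0.012], "turn": -0.058, "gripper": -1}, {"slide": [-0.122, -0.187, -0.012], "turn": -0.058, "gripper": -1}, {"slide": [-0.122, -0.187, -0.012], "turn": -0.058, "gripper": -1}])

```text
time_s: 0.93
position: [0.5063, 0.3203, 0.299]
orientation: [0.494, -3.102, 0.0]
wrist_force: [0.8, 0.5, -1.0]
width: 0.0857
finger_force: 0.0
```

```bash
python3 - <<'E'
from h import *
import pickle
go([.52,.31,.30],198.5)
s=read_state(); im=snapshot("wrist"); pickle.dump(s,open("w1.pkl","wb"))
im=cv2.cvtColor(im,cv2.COLOR_RGB2BGR); cv2.imwrite("pics/w1.png",im)
W=cam("wrist",s); c=im.copy()
print("pred mouth",proj(W,np.array([[.563,.316,.083],[.566,.325,.083]])))
E
```

```text
t 0.93 pos [0.5063 0.3203 0.299 ] yaw -161.89 tilt 0.04 F [ 0.76  0.45 -0.99] j6 0.14
slide [-0.0098 -0.0141 -0.001 ] turn -0.0069
pred mouth [[301.85663261 221.2938419 ]
 [308.08313065 225.56942162]]
```

View pics/w1.png

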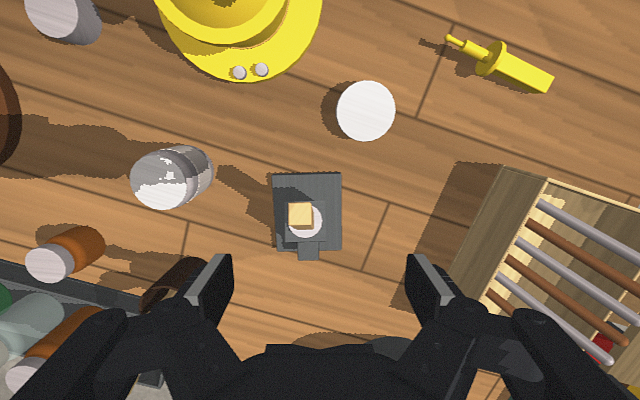

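The wrist view shows the stand base with corners at about (273,173), (340,172), (342,249) and (277,250), the handle end at (300,214) and the collar centred near (304,221).

```bash
python3 - <<'E'
from h import *
import pickle
s=pickle.load(open("w1.pkl","rb")); W=cam("wrist",s)
B=[ray(W,*p,.014)[:2] for p in((273,173),(340,172),(342,249),(277,250))]
print(np.round(B,4), "lens",[np.hypot(*(B[i]-B[i-1])).round(4) for i in range(4)])
for a,b in((0,3),(1,2)): print("yaw",np.degrees(np.arctan2(*(B[b]-B[a])[::-1])))
for a,b in((0,1),(3,2)): print("yaw",np.degrees(np.arctan2(*(B[b]-B[a])[::-1]))-90)
print("centre",np.mean(B,0),"end",ray(W,300,214,.1646),"mouth/collar",ray(W,304,221,.088))
E
```

```text
[[0.5322 0.2598]
 [0.5014 0.3492]
 [0.6132 0.3916]
 [0.6457 0.2976]] lens [np.float64(0.1196), np.float64(0.0946), np.float64(0.1195), np.float64(0.0995)]
yaw 18.420654797051988
yaw 20.769485953006363
yaw 18.98243033517167
yaw 19.105487606785786
centre [0.57313407 0.32453497] end [0.52579573 0.3075789  0.1646    ] mouth/collar [0.55993651 0.31807876 0.088     ]
```

```bash
python3 -c "
from h import *
go([.539,.3113,.1356],199.3)"
```

```text
t 0.98 pos [0.5125 0.3157 0.2993] yaw -162.27 tilt 0.38 F [ 4.2  -0.87  1.21] j6 0.14
slide [-0.0233 -0.0114  0.1638] turn -0.0274
```

>>> play_rows(series=[{"slide": [-0.01, 0.0, 0.02], "turn": -0.02, "gripper": -1}, {"slide": [-0.016, 0.0, 0.05], "turn": -0.02, "gripper": -1}, {"slide": [-0.016, 0.0, 0.08], "turn": -0.02, "gripper": -1}, {"slide": [-0.016, 0.0, 0.08], "turn": -0.02, "gripper": -1}, {"slide": [-0.016, 0.0, 0.08], "turn": -0.02, "gripper": -1}])

```text
time_s: 1.4
position: [0.5186, 0.3262, 0.217]
orientation: [0.524, -3.092, 0.003]
wrist_force: [0.5, 0.3, -0.1]
width: 0.0857
finger_force: 0.0
```

```bash
python3 - <<'E'
from h import *
go([.539,.3113,.1356],199.3)
s=read_state(); im=snapshot("wrist")
W=cam("wrist",s)
for p in ([.5258,.3076,.1646],[.562,.3195,.083]): print(proj(W,p))
c=cv2.resize(im[180:400,200:440],None,fx=3,fy=2.7); cv2.imwrite("pics/w2.png",cv2.cvtColor(im,cv2.COLOR_RGB2BGR)[100:400,120:520].repeat(2,0).repeat(2,1))
E
```

```text
t 1.4 pos [0.5186 0.3262 0.217 ] yaw -160.75 tilt 0.35 F [ 0.5   0.25 -0.09] j6 0.12
slide [-0.0148 -0.0207  0.0814] turn -0.0009
[288.93106077 235.7392177 ]
[297.916591   238.88376121]
```

View pics/w2.png

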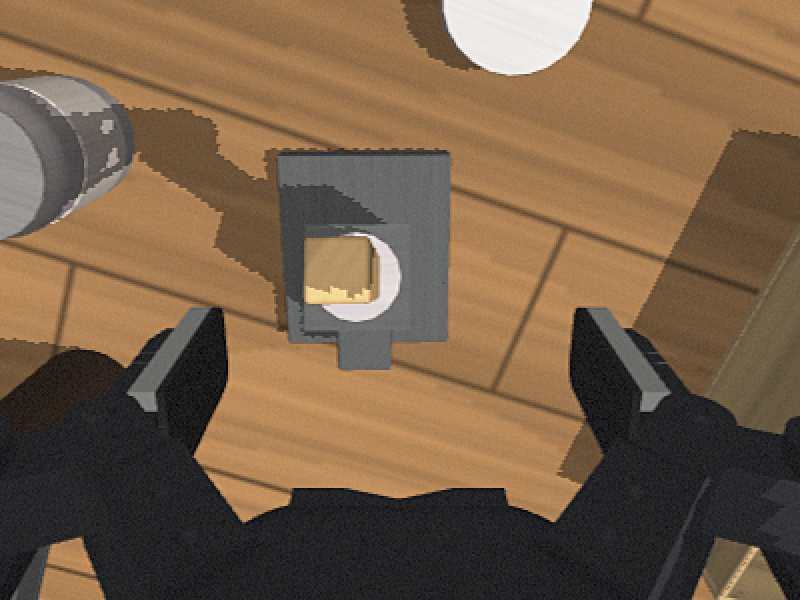

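The handle end sits at image (289,235) and the collar at (298,238), both within a pixel of my prediction, so I go down to grip.

>>> play_rows(series=[{"slide": [-0.015, -0.0205, 0.01], "turn": 0, "gripper": -1}, {"slide": [-0.015, -0.0205, 0.04], "turn": 0, "gripper": -1}, {"slide": [-0.015, -0.0205, 0.07], "turn": 0, "gripper": -1}, {"slide": [-0.015, -0.0205, 0.081], "turn": 0, "gripper": -1}, {"slide": [-0.015, -0.0205, 0.081], "turn": 0, "gripper": -1}])

```text
time_s: 1.87
position: [0.54, 0.3123, 0.137]
orientation: [0.525, -3.094, 0.002]
wrist_force: [-0.2, -0.2, 0.0]
width: 0.0853
finger_force: 0.0
```

```bash
python3 -c "
from h import *
go([.539,.3113,.1356],199.3)"
```

```text
t 1.87 pos [0.54   0.3123 0.137 ] yaw -160.73 tilt 0.23 F [-0.18 -0.2   0.05] j6 0.08
slide [ 0.0013 -0.0006  0.0014] turn -0.0005
```

>>> play_rows(series=[{"slide": [0.001, -0.0005, 0.001], "turn": 0, "gripper": 1}, {"slide": [0.001, -0.0005, 0.001], "turn": 0, "gripper": 1}, {"slide": [0.001, -0.0005, 0.001], "turn": 0, "gripper": 1}, {"slide": [0.001, -0.0005, 0.001], "turn": 0, "gripper": 1}, {"slide": [0.001, -0.0005, 0.001], "turn": 0, "gripper": 1}], grip_force=50)

```text
time_s: 2.28
position: [0.5415, 0.3123, 0.1388]
orientation: [-0.525, 3.095, 0.001]
wrist_force: [0.4, -0.0, -0.5]
width: 0.026
finger_force: 0.0
```

>>> play_rows(series=[{"slide": [0, 0, 0], "turn": 0, "gripper": 1}, {"slide": [0, 0, 0], "turn": 0, "gripper": 1}, {"slide": [0, 0, 0], "turn": 0, "gripper": 1}, {"slide": [0, 0, 0], "turn": 0, "gripper": 1}, {"slide": [0, 0, 0], "turn": 0, "gripper": 1}])

```text
time_s: 2.7
position: [0.5414, 0.3123, 0.1387]
orientation: [-0.525, 3.096, 0.001]
wrist_force: [-1.6, 0.0, 6.3]
width: 0.0215
finger_force: 51.4
```

```bash
python3 -c "
from h import *
go([.539,.3113,.1356],199.3); print(read_state()['width'])"
```

```text
t 2.7 pos [0.5414 0.3123 0.1387] yaw -160.74 tilt 0.11 F [-1.61  0.05  6.34] j6 0.08
slide [ 0.0025 -0.0001  0.0031] turn -0.0007
0.021456563571321113
```

>>> play_rows(series=[{"slide": [0.003, 0, -0.006], "turn": 0, "gripper": 1}, {"slide": [0.006, 0, -0.0125], "turn": 0, "gripper": 1}, {"slide": [0.009, 0, -0.019], "turn": 0, "gripper": 1}, {"slide": [0.012, 0, -0.026], "turn": 0, "gripper": 1}, {"slide": [0.014, 0, -0.03], "turn": 0, "gripper": 1}])

```text
time_s: 3.12
position: [0.5273, 0.3072, 0.1684]
orientation: [-0.525, 3.097, 0.0]
wrist_force: [0.5, 0.1, -1.6]
width: 0.0217
finger_force: 50.7
```

>>> play_rows(series=[{"slide": [0, 0, 0], "turn": 0, "gripper": 1}, {"slide": [0, 0, 0], "turn": 0, "gripper": 1}, {"slide": [0, 0, 0], "turn": 0, "gripper": 1}, {"slide": [0, 0, 0], "turn": 0, "gripper": 1}, {"slide": [0, 0, 0], "turn": 0, "gripper": 1}], grip_force=25)

```text
time_s: 3.53
position: [0.5274, 0.3071, 0.1669]
orientation: [0.525, -3.097, 0.0]
wrist_force: [-0.6, -1.0, -1.3]
width: 0.0213
finger_force: 50.7
```

```bash
python3 -c "
from h import *
u=np.array([-np.cos(np.radians(19.3)),-np.sin(np.radians(19.3)),0]);P=np.array([.562,.3195,.083])+.0604*u+[0,0,.0737]
go(P,199.3)"
```

```text
t 3.53 pos [0.5274 0.3071 0.1669] yaw -160.75 tilt 0.05 F [-0.63 -0.98 -1.33] j6 0.09
slide [0.0236 0.0002 0.0102] turn -0.0008
```

>>> play_rows(series=[{"slide": [0.003, 0, 0.001], "turn": 0, "gripper": 1}, {"slide": [0.006, 0, 0.002], "turn": 0, "gripper": 1}, {"slide": [0.009, 0, 0.0033], "turn": 0, "gripper": 1}, {"slide": [0.012, 0, 0.0045], "turn": 0, "gripper": 1}, {"slide": [0.014, 0, 0.0055], "turn": 0, "gripper": 1}], grip_force=25)

```text
time_s: 3.95
position: [0.5175, 0.3039, 0.1635]
orientation: [-0.524, 3.089, 0.003]
wrist_force: [4.9, 1.4, 0.5]
width: 0.0216
finger_force: 50.8
```

>>> play_rows(series=[{"slide": [0.003, 0, 0.001], "turn": 0, "gripper": 1}, {"slide": [0.006, 0, 0.0025], "turn": 0, "gripper": 1}, {"slide": [0.009, 0, 0.0045], "turn": 0, "gripper": 1}, {"slide": [0.011, 0, 0.006], "turn": 0, "gripper": 1}, {"slide": [0.011, 0, 0.006], "turn": 0, "gripper": 1}])

```text
time_s: 4.37
position: [0.5052, 0.2996, 0.157]
orientation: [-0.525, 3.094, 0.001]
wrist_force: [3.0, 1.1, 4.0]
width: 0.0213
finger_force: 50.9
```

```bash
python3 - <<'E'
from h import *
go([.527,.307,.157],199.3)
s=read_state();print(s["finger_force"],s["width"],s["ft_torque"])
for n in("scene",):
    im=cv2.cvtColor(snapshot(n),cv2.COLOR_RGB2BGR); cv2.imwrite("pics/s3.png",cv2.resize(im[200:360,320:520],None,fx=4,fy=3.75 if 0 else 3.75)[:600])
E
```

```text
t 4.37 pos [0.5052 0.2996 0.157 ] yaw -160.75 tilt 0.22 F [3.03 1.11 3.96] j6 0.09
slide [-0.0231 -0.0002  0.0001] turn -0.0008
50.88512420654297 0.021279303322396484 [ 0.51559623 -1.28287213  0.04464844]
```

View pics/s3.png

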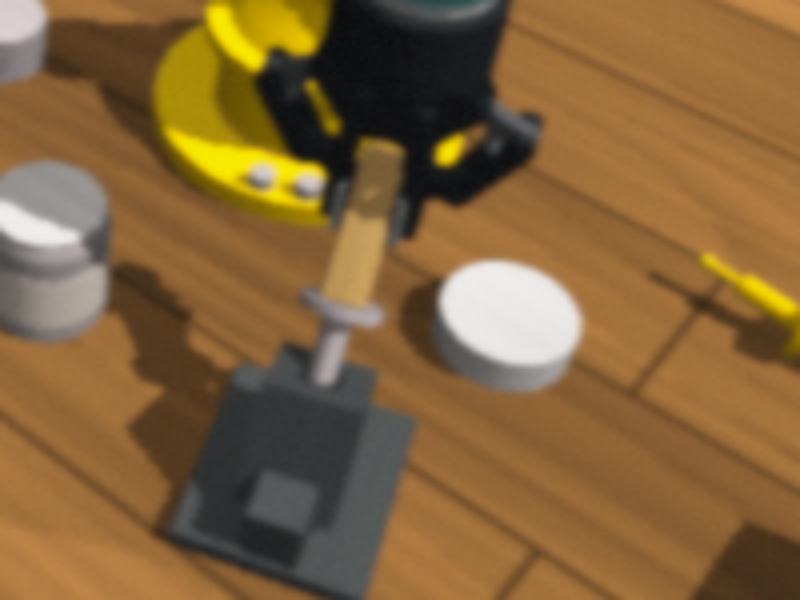

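The view shows the stylus held in the jaws, its handle leaning visibly more than the sleeve, with the shaft still in the hole at about crop (325,375). Next I lift it clear along the new axis.

>>> play_rows(series=[{"slide": [0.006, 0, -0.007], "turn": 0, "gripper": 1}, {"slide": [0.012, 0, -0.014], "turn": 0, "gripper": 1}, {"slide": [0.018, 0, -0.0215], "turn": 0, "gripper": 1}, {"slide": [0.024, 0, -0.035], "turn": 0, "gripper": 1}, {"slide": [0.026, 0, -0.06], "turn": 0, "gripper": 1}])

```text
time_s: 4.83
position: [0.4739, 0.2882, 0.2129]
orientation: [0.524, -3.085, 0.005]
wrist_force: [-1.0, -0.2, -2.0]
width: 0.021
finger_force: 50.4
```

>>> play_rows(series=[{"slide": [0, 0, -0.03], "turn": 0, "gripper": 1}, {"slide": [0, 0, -0.05], "turn": 0, "gripper": 1}, {"slide": [0, 0, -0.05], "turn": 0, "gripper": 1}, {"slide": [0, 0, -0.05], "turn": 0, "gripper": 1}, {"slide": [0, 0, -0.05], "turn": 0, "gripper": 1}])

```text
time_s: 5.25
position: [0.4776, 0.2898, 0.2647]
orientation: [0.525, -3.094, 0.001]
wrist_force: [-0.3, 0.3, -1.6]
width: 0.0213
finger_force: 50.4
```

```bash
python3 - <<'E'
from h import *
import pickle
go([.527,.307,.157],199.3)
s=read_state();pickle.dump(s,open("w4.pkl","wb")); im=cv2.cvtColor(snapshot("wrist"),cv2.COLOR_RGB2BGR)
print(s["finger_force"])
W=cam("wrist",s);M=R.from_rotvec(s["orientation"]).as_matrix()
for th in (25,35,40,45):
    a=np.array([np.sin(np.radians(th)),0,-np.cos(np.radians(th))]) # tool axes: up along the stylus
    n=np.array([np.cos(np.radians(th)),0,np.sin(np.radians(th))])
    for d in(-119.7,-119.7+63,30): print(th,d,proj(W,s["position"]+M@(a*d+n*3.8)/1000).round(1))
cv2.imwrite("pics/w4.png",cv2.resize(im[100:400,180:460],(784,600) if 0 else (560,600)))
E
```

```text
t 5.25 pos [0.4776 0.2898 0.2647] yaw -160.74 tilt 0.21 F [-0.26  0.28 -1.63] j6 0.09
slide [-0.0527  0.      0.1075] turn -0.0007
50.371379256248474
25 -119.7 [319.5 257.9]
25 -56.7 [319.6 262.4]
25 30 [319.8 276.9]
35 -119.7 [319.5 282.3]
35 -56.7 [319.6 277.6]
35 30 [319.8 262.8]
40 -119.7 [319.5 294.9]
40 -56.7 [319.6 285.3]
40 30 [319.8 256.1]
45 -119.7 [319.5 307.8]
45 -56.7 [319.6 293.2]
45 30 [319.8 249.8]
```

View pics/w4.png

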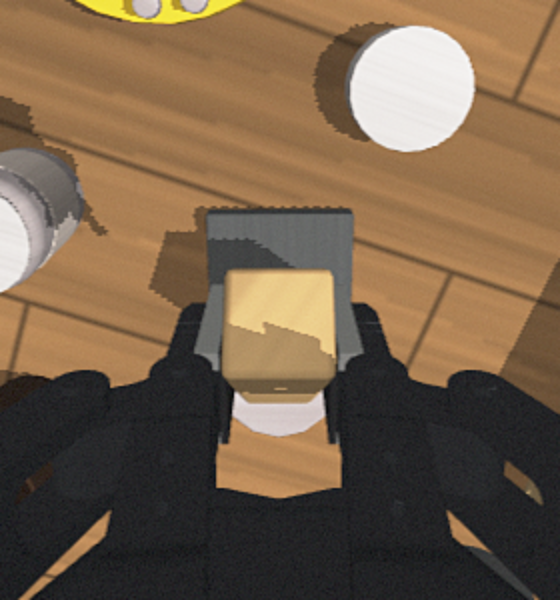

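```bash
python3 - <<'E'
from h import *
import pickle
s=pickle.load(open("w4.pkl","rb"));W=cam("wrist",s);M=R.from_rotvec(s["orientation"]).as_matrix()
def pts(p):
    th=np.radians(p[0]);a=np.array([np.sin(th),0,-np.cos(th)]);n=np.array([np.cos(th),0,np.sin(th)])
    o=s["position"]-M@(a*p[1]-n*p[2])/1000
    return proj(W,np.array([o+M@(a*q+n*r)/1000 for q,r in((150,-11),(150,11),(62,21))]))[:,1], proj(W,np.array([o+M@(a*150-n*11+[0,k,0])/1000 for k in(-11,11)]))[:,0]
obs=np.array([234,289,318])
for th in(34,36,38,40,42,44): print(th,pts([th,119.7,3.8])[0].round(1),pts([th,119.7,3.8])[1].round(1),pts([th,119.7,0])[0].round(1))
r=least_squares(lambda p:np.r_[pts(p)[0]-obs,(p[1]-119.7)/5,(p[2]-3.8)/3],[38,119.7,3.8]);print(r.x,r.fun.round(2))
E
```

```text
34 [294.3 235.6 244.8] [290.2 349.5] [305.1 245.3 250.3]
36 [291.3 233.3 247.9] [290.2 349.5] [302.1 242.8 253.4]
38 [288.3 231.  251. ] [290.3 349.4] [299.  240.3 256.5]
40 [285.3 228.8 254.2] [290.3 349.4] [295.9 238.  259.7]
42 [282.2 226.8 257.4] [290.4 349.3] [292.8 235.7 262.8]
44 [279.2 224.8 260.6] [290.4 349.3] [289.7 233.5 266. ]
[ 83.85991098 173.88926177  55.5800073 ] [ 30.86 -42.19   9.96  10.84  17.26]
```

```bash
python3 - <<'E'
from h import *
import pickle
s=pickle.load(open("w4.pkl","rb"));W=cam("wrist",s);M=R.from_rotvec(s["orientation"]).as_matrix()
def pts(p):
    th=np.radians(p[0]);a=np.array([np.sin(th),0,-np.cos(th)]);n=np.array([np.cos(th),0,np.sin(th)])
    o=s["position"]-M@(a*p[1]-n*p[2])/1000
    return proj(W,np.array([o+M@(a*q+n*r)/1000 for q,r in((150,11),(150,-11),(66,-11),(66,-21))]))[:,1]
obs=np.array([234,289,301.5,318])
for th in(34,36,38,40,42,44): print(th,pts([th,119.7,3.8]).round(1),pts([th,119.7,0]).round(1))
r=least_squares(lambda p:np.r_[pts(p)-obs,(p[1]-119.7)/2,(p[2]-3.8)/2],[38,119.7,3.8]);print(r.x,r.fun.round(2))
E
```

```text
34 [235.6 294.3 293.3 309.8] [245.3 305.1 299.5 316.2]
36 [233.3 291.3 296.4 313. ] [242.8 302.1 302.6 319.5]
38 [231.  288.3 299.5 316.2] [240.3 299.  305.8 322.8]
40 [228.8 285.3 302.5 319.4] [238.  295.9 308.9 326.1]
42 [226.8 282.2 305.6 322.7] [235.7 292.8 312.  329.4]
44 [224.8 279.2 308.7 325.9] [233.5 289.7 315.1 332.7]
[ 38.50507751 121.41874435   3.17186152] [-0.88  0.69 -0.09  0.12  0.86 -0.31]
```

>>> play_rows(series=[{"slide": [-0.036, -0.19, -0.025], "turn": -0.27, "gripper": 1}, {"slide": [-0.036, -0.19, -0.025], "turn": -0.27, "gripper": 1}, {"slide": [-0.036, -0.19, -0.025], "turn": -0.27, "gripper": 1}, {"slide": [-0.036, -0.19, -0.025], "turn": -0.27, "gripper": 1}, {"slide": [-0.036, -0.19, -0.025], "turn": -0.27, "gripper": 1}], grip_force=60)

```text
time_s: 5.72
position: [0.5756, 0.1205, 0.289]
orientation: [0.935, -2.995, -0.0]
wrist_force: [0.1, -0.1, -1.7]
width: 0.0211
finger_force: 60.2
```

```bash
python3 -c "
from h import *
go([.67,-.045,.29],230)"
```

```text
t 5.72 pos [0.5756 0.1205 0.289 ] yaw -145.31 tilt 0.24 F [ 0.06 -0.14 -1.69] j6 -0.51
slide [ 0.0166 -0.1898 -0.0012] turn -0.2672
```

>>> play_rows(series=[{"slide": [0.017, -0.19, 0], "turn": -0.267, "gripper": 1}, {"slide": [0.017, -0.19, 0], "turn": -0.267, "gripper": 1}, {"slide": [0.017, -0.19, 0], "turn": -0.267, "gripper": 1}, {"slide": [0.017, -0.19, 0], "turn": -0.267, "gripper": 1}, {"slide": [0.017, -0.19, 0], "turn": -0.267, "gripper": 1}])

```text
time_s: 6.13
position: [0.6705, -0.0466, 0.288]
orientation: [1.323, -2.845, -0.002]
wrist_force: [0.4, 0.1, -1.2]
width: 0.0213
finger_force: 60.2
```

>>> play_rows(series=[{"slide": [0, 0, 0], "turn": 0, "gripper": 1}, {"slide": [0, 0, 0], "turn": 0, "gripper": 1}, {"slide": [0, 0, 0], "turn": 0, "gripper": 1}, {"slide": [0, 0, 0], "turn": 0, "gripper": 1}, {"slide": [0, 0, 0], "turn": 0, "gripper": 1}])

```text
time_s: 6.55
position: [0.6694, -0.0415, 0.2906]
orientation: [1.33, -2.845, -0.001]
wrist_force: [-0.2, 0.2, -1.9]
width: 0.0214
finger_force: 60.2
```

```bash
python3 - <<'E'
from h import *
import pickle
go([.67,-.045,.29],230)
s=read_state();pickle.dump(s,open("w5.pkl","wb")); im=cv2.cvtColor(snapshot("wrist"),cv2.COLOR_RGB2BGR)
W=cam("wrist",s)
cv2.imwrite("pics/w5full.png",im); cv2.imwrite("pics/w5.png",cv2.resize(im[0:300,160:560],(800,600)))
E
```

```text
t 6.55 pos [ 0.6694 -0.0415  0.2906] yaw -129.88 tilt 0.07 F [-0.24  0.17 -1.95] j6 -1.03
slide [ 0.0023 -0.0027  0.0006] turn 0.0021
```

View pics/w5.png

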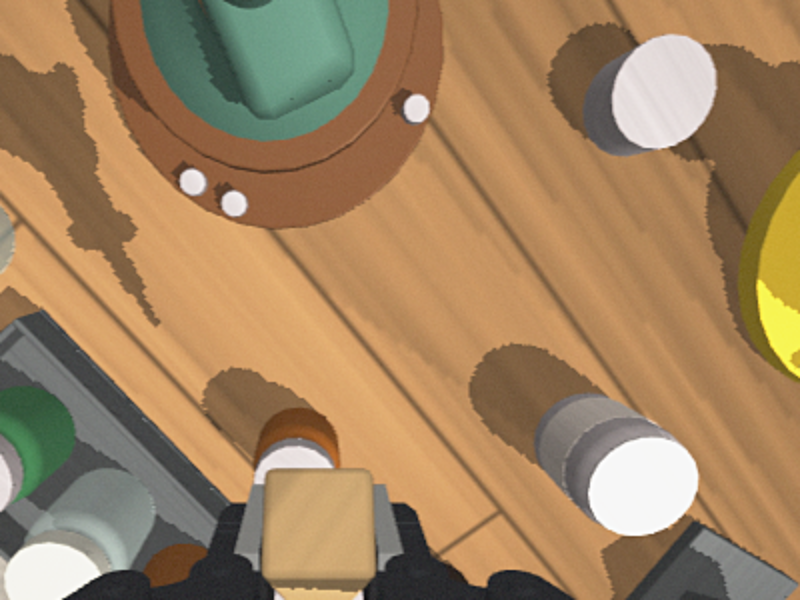

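The wrist view shows the stud tops at full-image (256,90.5) and (277,101.5) for the pair, and (368,54) for the single, with the plate's near edge at (305,114).

```bash
python3 - <<'E'
from h import *
import pickle
s=pickle.load(open("w5.pkl","rb"));W=cam("wrist",s)
st=np.array([ray(W,*p,.032)[:2] for p in((256,90.5),(277,101.5),(368,54))]); print(st.round(4), "pair gap",np.hypot(*(st[0]-st[1])).round(4))
ed=np.array([ray(W,*p,.02)[:2] for p in((305,114),(336,102),(358,80),(230,83))])
r=least_squares(lambda c:np.r_[np.hypot(*(st-c).T)-.089,np.hypot(*(ed-c).T)-.1],[.577,-.189]);print("centre",r.x.round(4),r.fun.round(4))
r2=least_squares(lambda c:np.r_[np.hypot(*(st-c).T)-.089],[.577,-.189]);print("studs only",r2.x.round(4))
an=np.degrees(np.arctan2(*(st-r.x).T[::-1])).round(1);print(an,an[:2].mean(),an[2])
E
```

```text
[[ 0.663  -0.1686]
 [ 0.6518 -0.1428]
 [ 0.5338 -0.1132]] pair gap 0.0281
centre [ 0.5797 -0.1937] [-0.002  -0.0007  0.0037  0.0007 -0.0006 -0.0021  0.0035]
studs only [ 0.5769 -0.191 ]
[ 16.8  35.2 119.7] 26.0 119.7
```

>>> play_rows(series=[{"slide": [0.026, -0.099, 0], "turn": 0.12, "gripper": 1}, {"slide": [0.026, -0.099, 0], "turn": 0.24, "gripper": 1}, {"slide": [0.026, -0.099, 0], "turn": 0.36, "gripper": 1}, {"slide": [0.026, -0.099, 0], "turn": 0.48, "gripper": 1}, {"slide": [0.026, -0.099, 0], "turn": 0.6, "gripper": 1}])

```text
time_s: 7.02
position: [0.7299, -0.127, 0.2903]
orientation: [0.417, -3.113, -0.0]
wrist_force: [0.4, 0.4, -1.3]
width: 0.0212
finger_force: 60.2
```

>>> play_rows(series=[{"slide": [0, 0, 0], "turn": 0.12, "gripper": 1}, {"slide": [0, 0, 0], "turn": 0.24, "gripper": 1}, {"slide": [0, 0, 0], "turn": 0.36, "gripper": 1}, {"slide": [0, 0, 0], "turn": 0.48, "gripper": 1}, {"slide": [0, 0, 0], "turn": 0.6, "gripper": 1}])

```text
time_s: 7.43
position: [0.7292, -0.1252, 0.2911]
orientation: [-0.518, -3.099, -0.0]
wrist_force: [0.1, -0.3, -0.1]
width: 0.0207
finger_force: 60.2
```

>>> play_rows(series=[{"slide": [0, 0, 0], "turn": 0.12, "gripper": 1}, {"slide": [0, 0, 0], "turn": 0.24, "gripper": 1}, {"slide": [0, 0, 0], "turn": 0.36, "gripper": 1}, {"slide": [0, 0, 0], "turn": 0.48, "gripper": 1}, {"slide": [0, 0, 0], "turn": 0.6, "gripper": 1}])

```text
time_s: 7.85
position: [0.7292, -0.1252, 0.2912]
orientation: [-1.411, -2.807, -0.0]
wrist_force: [-1.0, 0.3, -0.9]
width: 0.0211
finger_force: 60.2
```

>>> play_rows(series=[{"slide": [0, 0, 0], "turn": 0.12, "gripper": 1}, {"slide": [0, 0, 0], "turn": 0.24, "gripper": 1}, {"slide": [0, 0, 0], "turn": 0.36, "gripper": 1}, {"slide": [0, 0, 0], "turn": 0.48, "gripper": 1}, {"slide": [0, 0, 0], "turn": 0.6, "gripper": 1}])

```text
time_s: 8.27
position: [0.7292, -0.1252, 0.2912]
orientation: [-2.177, -2.265, -0.0]
wrist_force: [-0.0, 0.4, -1.4]
width: 0.0213
finger_force: 60.2
```

>>> play_rows(series=[{"slide": [0, 0, 0], "turn": 0.12, "gripper": 1}, {"slide": [0, 0, 0], "turn": 0.24, "gripper": 1}, {"slide": [0, 0, 0], "turn": 0.36, "gripper": 1}, {"slide": [0, 0, 0], "turn": 0.48, "gripper": 1}, {"slide": [0, 0, 0], "turn": 0.6, "gripper": 1}])

```text
time_s: 8.68
position: [0.7293, -0.1252, 0.2912]
orientation: [-2.749, -1.52, -0.001]
wrist_force: [-0.6, -1.3, -2.3]
width: 0.0212
finger_force: 60.2
```

>>> play_rows(series=[{"slide": [0, 0, 0], "turn": 0.12, "gripper": 1}, {"slide": [0, 0, 0], "turn": 0.24, "gripper": 1}, {"slide": [0, 0, 0], "turn": 0.36, "gripper": 1}, {"slide": [0, 0, 0], "turn": 0.48, "gripper": 1}, {"slide": [0, 0, 0], "turn": 0.6, "gripper": 1}])

```text
time_s: 9.1
position: [0.7293, -0.1252, 0.2912]
orientation: [-3.076, -0.64, -0.0]
wrist_force: [0.4, -0.3, -0.5]
width: 0.0208
finger_force: 60.2
```

```bash
cat >> h.py <<'E'
C=np.array([.577,-.1905])
OFF=np.array([.0731,.0970]); A=np.array([.6225,.7826])
def seam(phi,delta,dr=0,dz=0):
    "TCP for seam angle phi (deg) with spring compression delta (m; negative = backed off)"
    r,z=np.array([.064+dr,.024+dz])+OFF-delta*A; p=np.radians(phi)
    return np.array([C[0]+r*np.cos(p),C[1]+r*np.sin(p),z])
E
python3 -c "
from h import *
go(seam(23.4,-.05),23.4)"
```

```text
t 9.1 pos [ 0.7293 -0.1252  0.2912] yaw 23.5 tilt 0.02 F [ 0.42 -0.31 -0.54] j6 2.47
slide [ 0.0025 -0.0005  0.1311] turn 0.0017
```

>>> play_rows(series=[{"slide": [0.0025, -0.0005, 0.03], "turn": 0.0015, "gripper": 1}, {"slide": [0.0025, -0.0005, 0.06], "turn": 0.0015, "gripper": 1}, {"slide": [0.0025, -0.0005, 0.09], "turn": 0.0015, "gripper": 1}, {"slide": [0.0025, -0.0005, 0.115], "turn": 0.0015, "gripper": 1}, {"slide": [0.0025, -0.0005, 0.131], "turn": 0.0015, "gripper": 1}])

```text
time_s: 9.52
position: [0.7295, -0.1232, 0.1564]
orientation: [-3.072, -0.646, 0.006]
wrist_force: [-0.0, 0.4, -1.6]
width: 0.0211
finger_force: 60.3
```

>>> play_rows(series=[{"slide": [-0.006, 0, 0.008], "turn": 0, "gripper": 1}, {"slide": [-0.012, 0, 0.016], "turn": 0, "gripper": 1}, {"slide": [-0.018, 0, 0.0235], "turn": 0, "gripper": 1}, {"slide": [-0.023, 0, 0.029], "turn": 0, "gripper": 1}, {"slide": [-0.025, 0, 0.0313], "turn": 0, "gripper": 1}])

```text
time_s: 9.93
position: [0.7077, -0.1354, 0.1288]
orientation: [3.075, 0.644, -0.0]
wrist_force: [0.3, -0.2, -1.0]
width: 0.0213
finger_force: 60.3
```

```bash
cat >> h.py <<'E'
def force(n=8):
    F=[];T=[]
    for i in range(n): im=snapshot("scene"); s=read_state(); F.append(s["wrist_force"]);T.append(s["ft_torque"])
    M=R.from_rotvec(s["orientation"]).as_matrix(); f=np.mean(F,0)
    p=np.array(s["position"]); print("radial/tang/z force",(M.T@f*[1,1,-1]).round(2),"sd",np.std(F,0).round(2),"r",np.hypot(*(p[:2]-C)).round(4),"phi",np.degrees(np.arctan2(*(p[:2]-C)[::-1])).round(2),"z",p[2].round(4), "torque(tool)",(M.T@np.mean(T,0)).round(3))
    return im
E
python3 -c "
from h import *
im=force()
go(seam(23.4,0),23.4)
cv2.imwrite('pics/s6.png',cv2.cvtColor(cv2.resize(im[100:280,140:340],(800,600)),cv2.COLOR_RGB2BGR))"
```

```text
radial/tang/z force [-0.03 -0.09 -1.26] sd [0.7  0.59 0.49] r 0.1434 phi 22.73 z 0.1293 torque(tool) [-0.017  0.038 -0.01 ]
t 10.33 pos [ 0.7092 -0.1351  0.1293] yaw 23.68 tilt 0.08 F [-0.78 -0.46 -1.61] j6 2.45
slide [-0.0063 -0.0017  0.0083] turn 0.0048
```

View pics/s6.png

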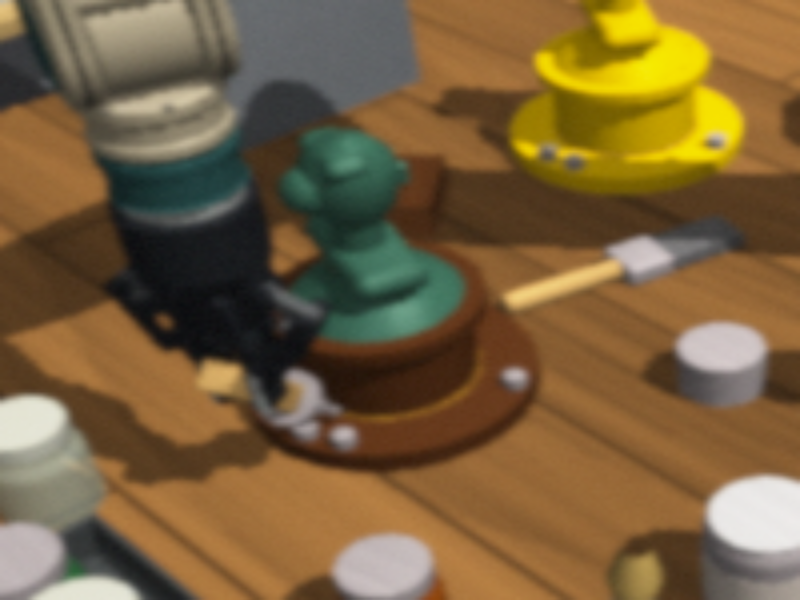

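>>> play_rows(series=[{"slide": [-0.002, -0.0017, 0.0026], "turn": 0.005, "gripper": 1}, {"slide": [-0.004, -0.0017, 0.005], "turn": 0.005, "gripper": 1}, {"slide": [-0.006, -0.0017, 0.0078], "turn": 0.005, "gripper": 1}, {"slide": [-0.0076, -0.0017, 0.01], "turn": 0.005, "gripper": 1}, {"slide": [-0.0088, -0.0017, 0.0114], "turn": 0.005, "gripper": 1}])

```text
time_s: 10.75
position: [0.7003, -0.1368, 0.1171]
orientation: [-3.076, -0.637, -0.002]
wrist_force: [2.4, 1.0, -0.2]
width: 0.0213
finger_force: 60.3
```

```bash
python3 -c "
from h import *
go(seam(23.4,.005),23.4)
im=force()
go(seam(23.4,.005),23.4)"
```

```text
t 10.75 pos [ 0.7003 -0.1368  0.1171] yaw 23.39 tilt 0.09 F [ 2.42  1.01 -0.17] j6 2.45
slide [-0.0005  0.0003 -0.    ] turn -0.0002
radial/tang/z force [ 2.68 -0.58 -0.9 ] sd [0.48 0.42 0.52] r 0.1346 phi 23.53 z 0.1174 torque(tool) [0.137 0.747 0.032]
t 11.15 pos [ 0.7004 -0.1368  0.1174] yaw 23.39 tilt 0.06 F [ 2.63  1.91 -0.98] j6 2.45
slide [-0.0006  0.0003  0.0003] turn -0.0001
```

>>> play_rows(series=[{"slide": [0, 0, 0.0005], "turn": 0, "gripper": 1}, {"slide": [0, 0, 0.001], "turn": 0, "gripper": 1}, {"slide": [0, 0, 0.0015], "turn": 0, "gripper": 1}, {"slide": [0, 0, 0.002], "turn": 0, "gripper": 1}, {"slide": [0, 0, 0.002], "turn": 0, "gripper": 1}])

```text
time_s: 11.57
position: [0.6998, -0.1372, 0.1152]
orientation: [3.076, 0.636, -0.0]
wrist_force: [1.9, 1.6, -0.0]
width: 0.0215
finger_force: 60.4
```

```bash
python3 -c "
from h import *
im=force()"
```

```text
radial/tang/z force [2.14 0.24 0.08] sd [0.38 0.44 0.44] r 0.134 phi 23.46 z 0.1152 torque(tool) [-0.053  0.514 -0.032]
```

>>> play_rows(series=[{"slide": [0, 0, 0.0005], "turn": 0, "gripper": 1}, {"slide": [0, 0, 0.001], "turn": 0, "gripper": 1}, {"slide": [0, 0, 0.0015], "turn": 0, "gripper": 1}, {"slide": [0, 0, 0.002], "turn": 0, "gripper": 1}, {"slide": [0, 0, 0.002], "turn": 0, "gripper": 1}])

```text
time_s: 12.38
position: [0.6994, -0.1373, 0.1131]
orientation: [3.076, 0.636, -0.002]
wrist_force: [0.2, -0.9, 2.2]
width: 0.0213
finger_force: 60.7
```

```bash
python3 -c "
from h import *
im=force()"
```

```text
radial/tang/z force [-0.44  0.41  2.68] sd [0.73 0.47 0.31] r 0.1337 phi 23.5 z 0.1132 torque(tool) [-0.177 -0.411 -0.036]
```

>>> play_rows(series=[{"slide": [0, 0, -0.0005], "turn": 0, "gripper": 1}, {"slide": [0, 0, -0.001], "turn": 0, "gripper": 1}, {"slide": [0, 0, -0.0014], "turn": 0, "gripper": 1}, {"slide": [0, 0, -0.0014], "turn": 0, "gripper": 1}, {"slide": [0, 0, -0.0014], "turn": 0, "gripper": 1}])

```text
time_s: 13.2
position: [0.7001, -0.137, 0.1146]
orientation: [3.076, 0.637, 0.001]
wrist_force: [0.9, -1.5, 1.9]
width: 0.0214
finger_force: 60.6
```

```bash
python3 -c "
from h import *
im=force()"
```

```text
radial/tang/z force [0.37 0.94 1.62] sd [0.37 0.36 0.28] r 0.1341 phi 23.5 z 0.1145 torque(tool) [-0.277 -0.099 -0.077]
```

>>> play_rows(series=[{"slide": [-0.0005, 0, -0.0005], "turn": 0, "gripper": 1}, {"slide": [-0.001, 0, -0.001], "turn": 0, "gripper": 1}, {"slide": [-0.001, 0, -0.001], "turn": 0, "gripper": 1}, {"slide": [-0.001, 0, -0.001], "turn": 0, "gripper": 1}, {"slide": [-0.001, 0, -0.001], "turn": 0, "gripper": 1}])

```text
time_s: 14.02
position: [0.6996, -0.1372, 0.1155]
orientation: [-3.076, -0.637, -0.002]
wrist_force: [3.6, 0.9, -0.2]
width: 0.0213
finger_force: 60.4
```

```bash
python3 -c "
from h import *
im=force()
s=read_state();M=R.from_rotvec(s['orientation']).as_matrix();print(M[:,0])"
```

```text
radial/tang/z force [ 4.09  1.45 -1.15] sd [0.37 0.62 0.58] r 0.1334 phi 23.51 z 0.1155 torque(tool) [-0.331  1.132 -0.077]
[9.17837417e-01 3.96955587e-01 8.58843644e-04]
```

>>> play_rows(series=[{"slide": [0.0002, -0.0035, 0.0002], "turn": -0.0258, "gripper": 1}, {"slide": [0.0002, -0.0069, 0.0004], "turn": -0.0517, "gripper": 1}, {"slide": [0.0, -0.0104, 0.0004], "turn": -0.0775, "gripper": 1}, {"slide": [-0.0003, -0.0138, 0.0004], "turn": -0.1033, "gripper": 1}, {"slide": [-0.0007, -0.0172, 0.0004], "turn": -0.1292, "gripper": 1}])

```text
time_s: 14.83
position: [0.6911, -0.1213, 0.1152]
orientation: [-3.027, -0.838, 0.0]
wrist_force: [2.6, 0.6, -1.0]
width: 0.021
finger_force: 60.3
```

```bash
cat >> h.py <<'E'
def st():
    s=read_state(); M=R.from_rotvec(s["orientation"]).as_matrix(); p=np.array(s["position"])
    f=M.T@s["wrist_force"]*[1,1,-1]+[0,0,1.26]
    print("t",round(s["time_s"],2),"F rad/tan/up",f.round(2),"axial",(f[0]*.6225+f[2]*.7826).round(2),"torque",(M.T@s["ft_torque"]).round(2),"r",np.hypot(*(p[:2]-C)).round(4),"phi",np.degrees(np.arctan2(*(p[:2]-C)[::-1])).round(2),"yaw",np.degrees(np.arctan2(M[1,0],M[0,0])).round(2),"z",p[2].round(4))
E
python3 -c "
from h import *
st()"
```

```text
t 14.83 F rad/tan/up [2.57 0.84 0.21] axial 1.76 torque [-0.41  0.94 -0.14] r 0.1334 phi 31.22 yaw 30.95 z 0.1152
```

>>> play_rows(series=[{"slide": [0.0001, -0.0035, 0.0004], "turn": -0.0258, "gripper": 1}, {"slide": [0.0, -0.0069, 0.0008], "turn": -0.0517, "gripper": 1}, {"slide": [-0.0002, -0.0104, 0.0008], "turn": -0.0775, "gripper": 1}, {"slide": [-0.0005, -0.0138, 0.0008], "turn": -0.1033, "gripper": 1}, {"slide": [-0.0009, -0.0172, 0.0008], "turn": -0.1292, "gripper": 1}])

```text
time_s: 15.25
position: [0.6814, -0.1074, 0.1144]
orientation: [2.967, 1.031, -0.001]
wrist_force: [1.9, -0.2, -0.1]
width: 0.0215
finger_force: 60.5
```

```bash
python3 -c "
from h import *
st()"
```

```text
t 15.25 F rad/tan/up [1.36 1.39 1.19] axial 1.78 torque [-0.5   0.5  -0.14] r 0.1335 phi 38.53 yaw 38.33 z 0.1144
```

>>> play_rows(series=[{"slide": [-0.0002, -0.0035, 0.0004], "turn": -0.0258, "gripper": 1}, {"slide": [-0.0005, -0.0069, 0.0008], "turn": -0.0517, "gripper": 1}, {"slide": [-0.0007, -0.0104, 0.0008], "turn": -0.0775, "gripper": 1}, {"slide": [-0.001, -0.0138, 0.0008], "turn": -0.1033, "gripper": 1}, {"slide": [-0.0014, -0.0172, 0.0008], "turn": -0.1292, "gripper": 1}])

```text
time_s: 15.67
position: [0.6698, -0.0948, 0.1137]
orientation: [2.894, 1.221, -0.001]
wrist_force: [1.8, -0.2, 0.7]
width: 0.0213
finger_force: 60.6
```

```bash
python3 -c "
from h import *
st()"
```

```text
t 15.67 F rad/tan/up [1.07 1.41 1.99] axial 2.22 torque [-0.55  0.19 -0.13] r 0.1333 phi 45.86 yaw 45.73 z 0.1137
```

>>> play_rows(series=[{"slide": [-0.0002, -0.0034, 0], "turn": -0.0258, "gripper": 1}, {"slide": [-0.0005, -0.0069, 0], "turn": -0.0517, "gripper": 1}, {"slide": [-0.0007, -0.0103, 0], "turn": -0.0775, "gripper": 1}, {"slide": [-0.001, -0.0137, 0], "turn": -0.1033, "gripper": 1}, {"slide": [-0.0014, -0.0172, 0], "turn": -0.1292, "gripper": 1}])

```text
time_s: 16.08
position: [0.6567, -0.0837, 0.1136]
orientation: [2.81, 1.405, -0.0]
wrist_force: [2.3, -0.7, 0.9]
width: 0.0212
finger_force: 60.6
```

```bash
python3 -c "
from h import *
st()"
```

```text
t 16.08 F rad/tan/up [0.78 2.28 2.14] axial 2.16 torque [-0.57  0.07 -0.12] r 0.1332 phi 53.28 yaw 53.14 z 0.1136
```

>>> play_rows(series=[{"slide": [-0.0003, -0.0034, -0.0001], "turn": -0.0258, "gripper": 1}, {"slide": [-0.0007, -0.0069, -0.0002], "turn": -0.0517, "gripper": 1}, {"slide": [-0.001, -0.0103, -0.0002], "turn": -0.0775, "gripper": 1}, {"slide": [-0.0013, -0.0137, -0.0002], "turn": -0.1033, "gripper": 1}, {"slide": [-0.0017, -0.0171, -0.0002], "turn": -0.1292, "gripper": 1}])

```text
time_s: 16.5
position: [0.6419, -0.0746, 0.1137]
orientation: [-2.713, -1.584, -0.0]
wrist_force: [2.6, 0.9, 1.2]
width: 0.0213
finger_force: 60.6
```

```bash
python3 -c "
from h import *
st()"
```

```text
t 16.5 F rad/tan/up [2.07 1.87 2.41] axial 3.18 torque [-0.56  0.33 -0.14] r 0.1329 phi 60.74 yaw 60.55 z 0.1137
```

>>> play_rows(series=[{"slide": [0.0001, -0.0034, -0.0002], "turn": -0.0258, "gripper": 1}, {"slide": [0.0, -0.0069, -0.0004], "turn": -0.0517, "gripper": 1}, {"slide": [-0.0002, -0.0103, -0.0004], "turn": -0.0775, "gripper": 1}, {"slide": [-0.0006, -0.0137, -0.0004], "turn": -0.1033, "gripper": 1}, {"slide": [-0.001, -0.0171, -0.0004], "turn": -0.1292, "gripper": 1}])

```text
time_s: 16.92
position: [0.6265, -0.067, 0.1141]
orientation: [-2.605, -1.755, -0.0]
wrist_force: [2.4, 0.9, 1.5]
width: 0.0211
finger_force: 60.5
```

```bash
python3 -c "
from h import *
st()"
```

```text
t 16.92 F rad/tan/up [1.73 1.88 2.73] axial 3.21 torque [-0.52  0.42 -0.11] r 0.133 phi 68.16 yaw 67.95 z 0.1141
```

>>> play_rows(series=[{"slide": [0.0002, -0.0034, -0.0003], "turn": -0.0258, "gripper": 1}, {"slide": [0.0003, -0.0069, -0.0006], "turn": -0.0517, "gripper": 1}, {"slide": [0.0001, -0.0103, -0.0006], "turn": -0.0775, "gripper": 1}, {"slide": [-0.0002, -0.0137, -0.0006], "turn": -0.1033, "gripper": 1}, {"slide": [-0.0006, -0.0171, -0.0006], "turn": -0.1292, "gripper": 1}])

```text
time_s: 17.33
position: [0.6103, -0.0612, 0.1147]
orientation: [-2.486, -1.92, 0.0]
wrist_force: [2.0, 1.7, 1.4]
width: 0.0213
finger_force: 60.5
```

```bash
python3 -c "
from h import *
st()"
```

```text
t 17.33 F rad/tan/up [2.14 1.51 2.61] axial 3.38 torque [-0.53  0.35 -0.14] r 0.1335 phi 75.55 yaw 75.35 z 0.1147
```

>>> play_rows(series=[{"slide": [0.0005, -0.0035, -0.0007], "turn": -0.0258, "gripper": 1}, {"slide": [0.001, -0.0069, -0.0014], "turn": -0.0517, "gripper": 1}, {"slide": [0.0008, -0.0103, -0.0016], "turn": -0.0775, "gripper": 1}, {"slide": [0.0005, -0.0137, -0.0016], "turn": -0.1033, "gripper": 1}, {"slide": [0.0001, -0.0172, -0.0016], "turn": -0.1292, "gripper": 1}])

```text
time_s: 17.75
position: [0.5936, -0.0568, 0.1163]
orientation: [-2.357, -2.076, 0.001]
wrist_force: [1.8, 1.4, 0.6]
width: 0.0212
finger_force: 60.5
```

```bash
python3 -c "
from h import *
st()"
```

```text
t 17.75 F rad/tan/up [1.64 1.65 1.81] axial 2.44 torque [-0.49  0.2  -0.14] r 0.1347 phi 82.93 yaw 82.75 z 0.1163
```

Well balanced (axial 2.4 N). I carry on with the same circle.

>>> play_rows(series=[{"slide": [0.0, -0.0035, 0], "turn": -0.0258, "gripper": 1}, {"slide": [-0.0002, -0.007, 0], "turn": -0.0517, "gripper": 1}, {"slide": [-0.0004, -0.0104, 0], "turn": -0.0775, "gripper": 1}, {"slide": [-0.0007, -0.0139, 0], "turn": -0.1033, "gripper": 1}, {"slide": [-0.0011, -0.0173, 0], "turn": -0.1292, "gripper": 1}])

```text
time_s: 18.17
position: [0.5762, -0.0558, 0.1163]
orientation: [-2.218, -2.224, 0.001]
wrist_force: [1.8, 0.9, 1.2]
width: 0.021
finger_force: 60.5
```

```bash
python3 -c "
from h import *
st()"
```

```text
t 18.17 F rad/tan/up [0.85 1.79 2.48] axial 2.47 torque [-0.45  0.13 -0.11] r 0.1347 phi 90.36 yaw 90.15 z 0.1163
```

>>> play_rows(series=[{"slide": [-0.0002, -0.0035, -0.0001], "turn": -0.0258, "gripper": 1}, {"slide": [-0.0005, -0.007, -0.0002], "turn": -0.0517, "gripper": 1}, {"slide": [-0.0008, -0.0104, -0.0002], "turn": -0.0775, "gripper": 1}, {"slide": [-0.0011, -0.0139, -0.0002], "turn": -0.1033, "gripper": 1}, {"slide": [-0.0015, -0.0173, -0.0002], "turn": -0.1292, "gripper": 1}])

```text
time_s: 18.58
position: [0.5587, -0.0571, 0.1164]
orientation: [-2.07, -2.362, 0.001]
wrist_force: [2.2, 1.0, 0.4]
width: 0.021
finger_force: 60.5
```

```bash
python3 -c "
from h import *
st()"
```

```text
t 18.58 F rad/tan/up [0.66 2.34 1.66] axial 1.71 torque [-0.47  0.14 -0.13] r 0.1346 phi 97.8 yaw 97.56 z 0.1164
```

>>> play_rows(series=[{"slide": [-0.0003, -0.0035, 0], "turn": -0.0258, "gripper": 1}, {"slide": [-0.0007, -0.007, 0], "turn": -0.0517, "gripper": 1}, {"slide": [-0.001, -0.0104, 0], "turn": -0.0775, "gripper": 1}, {"slide": [-0.0013, -0.0139, 0], "turn": -0.1033, "gripper": 1}, {"slide": [-0.0017, -0.0173, 0], "turn": -0.1292, "gripper": 1}])

```text
time_s: 19.0
position: [0.5417, -0.0609, 0.1164]
orientation: [-1.912, -2.491, 0.0]
wrist_force: [0.9, 1.5, 0.7]
width: 0.0214
finger_force: 60.5
```

```bash
python3 -c "
from h import *
st()"
```

```text
t 19.0 F rad/tan/up [1.23 1.24 1.94] axial 2.28 torque [-0.44  0.17 -0.06] r 0.1344 phi 105.24 yaw 104.96 z 0.1164
```

>>> play_rows(series=[{"slide": [-0.0002, -0.0035, 0], "turn": -0.0258, "gripper": 1}, {"slide": [-0.0005, -0.007, 0], "turn": -0.0517, "gripper": 1}, {"slide": [-0.0007, -0.0104, 0], "turn": -0.0775, "gripper": 1}, {"slide": [-0.001, -0.0139, 0], "turn": -0.1033, "gripper": 1}, {"slide": [-0.0014, -0.0173, 0], "turn": -0.1292, "gripper": 1}])

```text
time_s: 19.42
position: [0.5252, -0.0666, 0.1163]
orientation: [-1.748, -2.609, 0.0]
wrist_force: [0.7, 0.9, 0.5]
width: 0.0215
finger_force: 60.5
```

```bash
python3 -c "
from h import *
st()"
```

```text
t 19.42 F rad/tan/up [0.58 1.04 1.74] axial 1.72 torque [-0.44  0.15 -0.13] r 0.1343 phi 112.7 yaw 112.36 z 0.1163
```

>>> play_rows(series=[{"slide": [-0.0003, -0.0035, 0], "turn": -0.0258, "gripper": 1}, {"slide": [-0.0007, -0.007, 0], "turn": -0.0517, "gripper": 1}, {"slide": [-0.001, -0.0104, 0], "turn": -0.0775, "gripper": 1}, {"slide": [-0.0013, -0.0139, 0], "turn": -0.1033, "gripper": 1}, {"slide": [-0.0017, -0.0173, 0], "turn": -0.1292, "gripper": 1}])

```text
time_s: 19.83
position: [0.5096, -0.0747, 0.1162]
orientation: [-1.575, -2.716, -0.0]
wrist_force: [0.6, 2.1, 1.3]
width: 0.0212
finger_force: 60.5
```

>>> play_rows(series=[{"slide": [0, -0.003, 0], "turn": -0.0225, "gripper": 1}, {"slide": [0, -0.0045, 0], "turn": -0.033, "gripper": 1}, {"slide": [0, -0.0045, 0], "turn": -0.033, "gripper": 1}, {"slide": [0, -0.0045, 0], "turn": -0.033, "gripper": 1}, {"slide": [0, -0.0045, 0], "turn": -0.033, "gripper": 1}])

```text
time_s: 20.25
position: [0.5058, -0.0773, 0.1161]
orientation: [-1.534, -2.739, 0.002]
wrist_force: [-1.3, 0.1, 0.4]
width: 0.0212
finger_force: 60.5
```

```bash
python3 -c "
from h import *
st(); im=snapshot('scene'); cv2.imwrite('pics/s7.png',cv2.cvtColor(cv2.resize(im[100:280,140:340],(800,600)),cv2.COLOR_RGB2BGR))"
```

```text
t 20.25 F rad/tan/up [ 0.79 -1.04  1.69] axial 1.81 torque [0.23 0.28 0.05] r 0.1337 phi 122.14 yaw 121.48 z 0.1161
```

View pics/s7.png

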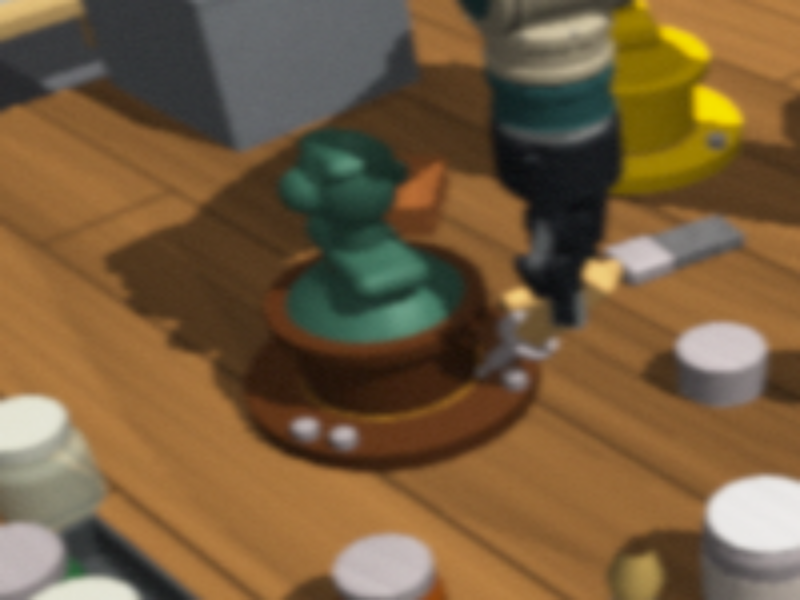

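The view shows the point in the corner beside the single stud, at about crop (480,372), so the trace is complete. Now I retreat along the stylus axis.

>>> play_rows(series=[{"slide": [0.004, 0, -0.005], "turn": 0, "gripper": 1}, {"slide": [0.01, 0, -0.0126], "turn": 0, "gripper": 1}, {"slide": [0.018, 0, -0.0226], "turn": 0, "gripper": 1}, {"slide": [0.028, 0, -0.035], "turn": 0, "gripper": 1}, {"slide": [0.04, 0, -0.05], "turn": 0, "gripper": 1}])

```text
time_s: 20.72
position: [0.4855, -0.0426, 0.1673]
orientation: [-1.535, -2.74, 0.0]
wrist_force: [0.0, -0.5, -1.3]
width: 0.0209
finger_force: 60.3
```

>>> play_rows(series=[{"slide": [0.02, 0, -0.03], "turn": -0.1, "gripper": 1}, {"slide": [0.03, 0, -0.065], "turn": -0.22, "gripper": 1}, {"slide": [0.03, 0, -0.1], "turn": -0.34, "gripper": 1}, {"slide": [0.03, 0, -0.12], "turn": -0.46, "gripper": 1}, {"slide": [0.03, 0, -0.12], "turn": -0.58, "gripper": 1}])

```text
time_s: 21.13
position: [0.4733, -0.0174, 0.2937]
orientation: [0.673, 3.056, 0.001]
wrist_force: [0.1, 0.5, -1.7]
width: 0.0212
finger_force: 60.3
```

```bash
cat >> h.py <<'E'
MOUTH=np.array([.562,.3195,.083]); YS=19.3
def key(th,s_m,n_m=0.,s0=121.4,off=3.2):
    v=lambda t:(np.array([np.sin(np.radians(t)),np.cos(np.radians(t))]),np.array([np.cos(np.radians(t)),-np.sin(np.radians(t))]))
    a,n=v(th); h,z=(n_m*v(25)[1]+a*(s0-s_m)-off*n)/1000
    return MOUTH+[-h*np.cos(np.radians(YS)),-h*np.sin(np.radians(YS)),z]
E
python3 -c "
from h import *
st()
K=[key(38.5,-60,1),key(38.5,-3,1),key(38.5,20,1),key(32,24,-3),key(24,27,-4),key(25,45),key(25,57)]
for k in K: print(k.round(4))
go(K[0],199.3)
U=np.array([-np.cos(np.radians(YS)),-np.sin(np.radians(YS)),0])
for a,b in zip(K,K[1:]): d=b-a; print('tool x,z',(d@U).round(4),(-d[2]).round(4))"
```

```text
t 21.13 F rad/tan/up [ 0.14  0.52 -0.47] axial -0.28 torque [ 0.02 -0.02 -0.01] r 0.2018 phi 120.92 yaw 155.14 z 0.2937
[0.4569 0.2827 0.2265]
[0.4904 0.2944 0.1819]
[0.5039 0.2992 0.1639]
[0.5184 0.3042 0.1686]
[0.5319 0.309  0.1722]
[0.5343 0.3098 0.1536]
[0.5391 0.3115 0.1427]
t 21.13 pos [ 0.4733 -0.0174  0.2937] yaw 155.14 tilt 0.7 F [ 0.11  0.53 -1.73] j6 0.26
slide [0.1418 0.2652 0.0663] turn -0.7707
tool x,z -0.0355 0.0446
tool x,z -0.0143 0.018
tool x,z -0.0153 -0.0046
tool x,z -0.0143 -0.0037
tool x,z -0.0025 0.0186
tool x,z -0.0051 0.0109
```

>>> play_rows(series=[{"slide": [0.071, 0.133, 0.005], "turn": -0.385, "gripper": 1}, {"slide": [0.071, 0.133, 0.005], "turn": -0.385, "gripper": 1}, {"slide": [0.071, 0.133, 0.005], "turn": -0.385, "gripper": 1}, {"slide": [0.071, 0.133, 0.005], "turn": -0.385, "gripper": 1}, {"slide": [0.071, 0.133, 0.005], "turn": -0.385, "gripper": 1}])

```text
time_s: 21.55
position: [0.4618, 0.1373, 0.2825]
orientation: [0.078, 3.14, 0.004]
wrist_force: [-0.6, 0.4, -1.5]
width: 0.0214
finger_force: 60.3
```

```bash
python3 -c "
from h import *
go(key(38.5,-60,1),199.3)"
```

```text
t 21.55 pos [0.4618 0.1373 0.2825] yaw 177.16 tilt 0.14 F [-0.62  0.39 -1.48] j6 0.2
slide [0.0121 0.1449 0.0563] turn -0.3864
```

>>> play_rows(series=[{"slide": [0.012, 0.145, 0.02], "turn": -0.386, "gripper": 1}, {"slide": [0.012, 0.145, 0.03], "turn": -0.386, "gripper": 1}, {"slide": [0.012, 0.145, 0.04], "turn": -0.386, "gripper": 1}, {"slide": [0.012, 0.145, 0.055], "turn": -0.386, "gripper": 1}, {"slide": [0.012, 0.145, 0.056], "turn": -0.386, "gripper": 1}])

```text
time_s: 21.97
position: [0.4563, 0.2814, 0.2223]
orientation: [0.523, -3.093, -0.001]
wrist_force: [-0.9, -1.8, -1.2]
width: 0.0212
finger_force: 60.4
```

>>> play_rows(series=[{"slide": [0, 0, 0], "turn": 0, "gripper": 1}, {"slide": [0, 0, 0], "turn": 0, "gripper": 1}, {"slide": [0, 0, 0], "turn": 0, "gripper": 1}, {"slide": [0, 0, 0], "turn": 0, "gripper": 1}, {"slide": [0, 0, 0], "turn": 0, "gripper": 1}])

```text
time_s: 22.38
position: [0.4599, 0.2776, 0.2268]
orientation: [-0.513, 3.097, 0.001]
wrist_force: [-0.3, 0.2, -1.8]
width: 0.0214
finger_force: 60.4
```

```bash
python3 -c "
from h import *
go(key(38.5,-3,1),199.3)
import pickle
s=read_state(); im=snapshot('wrist'); g=im[:,315:324].mean(1); 
for v in range(225,330,3): print(v,g[v].round(0).tolist(),end=' ; ')"
```

```text
t 22.38 pos [0.4599 0.2776 0.2268] yaw -161.19 tilt 0.12 F [-0.34  0.25 -1.84] j6 0.09
slide [-0.0342  0.006   0.045 ] turn -0.0085
225 [173.0, 129.0, 86.0] ; 228 [49.0, 54.0, 58.0] ; 231 [90.0, 92.0, 91.0] ; 234 [127.0, 106.0, 80.0] ; 237 [236.0, 204.0, 140.0] ; 240 [233.0, 201.0, 136.0] ; 243 [233.0, 200.0, 136.0] ; 246 [232.0, 200.0, 136.0] ; 249 [233.0, 201.0, 137.0] ; 252 [234.0, 203.0, 139.0] ; 255 [235.0, 205.0, 139.0] ; 258 [235.0, 204.0, 138.0] ; 261 [238.0, 207.0, 141.0] ; 264 [184.0, 151.0, 103.0] ; 267 [192.0, 159.0, 109.0] ; 270 [175.0, 144.0, 100.0] ; 273 [175.0, 143.0, 99.0] ; 276 [177.0, 145.0, 100.0] ; 279 [179.0, 145.0, 101.0] ; 282 [178.0, 145.0, 99.0] ; 285 [173.0, 142.0, 98.0] ; 288 [159.0, 130.0, 90.0] ; 291 [107.0, 89.0, 64.0] ; 294 [144.0, 117.0, 81.0] ; 297 [182.0, 148.0, 103.0] ; 300 [166.0, 136.0, 91.0] ; 303 [217.0, 205.0, 205.0] ; 306 [210.0, 198.0, 196.0] ; 309 [212.0, 200.0, 199.0] ; 312 [215.0, 203.0, 203.0] ; 315 [216.0, 203.0, 202.0] ; 318 [105.0, 105.0, 104.0] ; 321 [99.0, 102.0, 101.0] ; 324 [102.0, 104.0, 103.0] ; 327 [99.0, 102.0, 103.0] ;
```

>>> play_rows(series=[{"slide": [-0.007, 0.006, 0.009], "turn": -0.0085, "gripper": 1}, {"slide": [-0.014, 0.006, 0.018], "turn": -0.0085, "gripper": 1}, {"slide": [-0.022, 0.006, 0.028], "turn": -0.0085, "gripper": 1}, {"slide": [-0.028, 0.006, 0.036], "turn": -0.0085, "gripper": 1}, {"slide": [-0.032, 0.006, 0.041], "turn": -0.0085, "gripper": 1}])

```text
time_s: 22.85
position: [0.4876, 0.2943, 0.1822]
orientation: [0.529, -3.094, 0.001]
wrist_force: [-0.8, -0.1, -1.8]
width: 0.0213
finger_force: 60.4
```

>>> play_rows(series=[{"slide": [0, 0, 0], "turn": 0, "gripper": 1}, {"slide": [0, 0, 0], "turn": 0, "gripper": 1}, {"slide": [0, 0, 0], "turn": 0, "gripper": 1}, {"slide": [0, 0, 0], "turn": 0, "gripper": 1}, {"slide": [0, 0, 0], "turn": 0, "gripper": 1}])

```text
time_s: 23.27
position: [0.4875, 0.2945, 0.1851]
orientation: [-0.529, 3.096, 0.0]
wrist_force: [-1.0, -0.5, -1.5]
width: 0.0214
finger_force: 60.4
```

```bash
python3 -c "
from h import *
go(key(38.5,-3,1),199.3)
go(key(38.5,20,1),199.3)"
```

```text
t 23.27 pos [0.4875 0.2945 0.1851] yaw -160.6 tilt 0.05 F [-0.97 -0.5  -1.52] j6 0.09
slide [-0.0027 -0.001   0.0032] turn 0.0018
t 23.27 pos [0.4875 0.2945 0.1851] yaw -160.6 tilt 0.05 F [-0.97 -0.5  -1.52] j6 0.09
slide [-0.017  -0.001   0.0212] turn 0.0018
```

Clear so far. I insert 20 mm deep, watching the force.

>>> play_rows(series=[{"slide": [-0.004, -0.001, 0.005], "turn": 0, "gripper": 1}, {"slide": [-0.008, -0.001, 0.01], "turn": 0, "gripper": 1}, {"slide": [-0.012, -0.001, 0.015], "turn": 0, "gripper": 1}, {"slide": [-0.0155, -0.001, 0.0193], "turn": 0, "gripper": 1}, {"slide": [-0.017, -0.001, 0.0212], "turn": 0, "gripper": 1}])

```text
time_s: 23.68
position: [0.504, 0.299, 0.1621]
orientation: [0.529, -3.096, 0.0]
wrist_force: [-0.0, -0.3, -1.4]
width: 0.0214
finger_force: 60.4
```

```bash
python3 -c "
from h import *
go(key(38.5,20,1),199.3)
go(key(32,24,-3),199.3)"
```

```text
t 23.68 pos [0.504  0.299  0.1621] yaw -160.61 tilt 0.07 F [-0.01 -0.34 -1.39] j6 0.09
slide [-0.      0.0001 -0.0018] turn 0.0016
t 23.68 pos [0.504  0.299  0.1621] yaw -160.61 tilt 0.07 F [-0.01 -0.34 -1.39] j6 0.09
slide [-0.0153  0.0001 -0.0065] turn 0.0016
```

>>> play_rows(series=[{"slide": [-0.003, 0, -0.001], "turn": 0, "gripper": 1}, {"slide": [-0.006, 0, -0.0023], "turn": 0, "gripper": 1}, {"slide": [-0.009, 0, -0.0036], "turn": 0, "gripper": 1}, {"slide": [-0.012, 0, -0.005], "turn": 0, "gripper": 1}, {"slide": [-0.0153, 0, -0.0063], "turn": 0, "gripper": 1}], grip_force=40)

```text
time_s: 24.1
position: [0.5168, 0.3036, 0.1689]
orientation: [0.529, -3.093, 0.001]
wrist_force: [-4.0, -1.3, -3.0]
width: 0.0214
finger_force: 60.6
```

>>> play_rows(series=[{"slide": [-0.003, 0, -0.0008], "turn": 0, "gripper": 1}, {"slide": [-0.006, 0, -0.0016], "turn": 0, "gripper": 1}, {"slide": [-0.009, 0, -0.0024], "turn": 0, "gripper": 1}, {"slide": [-0.012, 0, -0.0031], "turn": 0, "gripper": 1}, {"slide": [-0.0143, 0, -0.0037], "turn": 0, "gripper": 1}])

```text
time_s: 24.52
position: [0.5305, 0.3085, 0.1748]
orientation: [0.529, -3.094, 0.001]
wrist_force: [-10.3, -3.8, 8.7]
width: 0.0213
finger_force: 62.1
```

```bash
python3 -c "
from h import *
go(key(24,27,-4),199.3)
s=read_state(); im=snapshot('wrist'); g=im[:,315:324].mean(1); print(s['ft_torque'])
for v in range(225,340,3): print(v,g[v].round(0).astype(int).tolist(),end=' ; ')
go(key(25,45),199.3)"
```

```text
t 24.52 pos [0.5305 0.3085 0.1748] yaw -160.59 tilt 0.17 F [-10.3   -3.75   8.74] j6 0.08
slide [-0.0015 -0.0001  0.0026] turn 0.0019
[-1.14347719  2.92651547 -0.01117305]
225 [112, 113, 113] ; 228 [113, 114, 114] ; 231 [118, 116, 115] ; 234 [218, 209, 210] ; 237 [185, 176, 175] ; 240 [164, 154, 155] ; 243 [160, 153, 156] ; 246 [204, 165, 113] ; 249 [243, 221, 153] ; 252 [241, 216, 148] ; 255 [241, 216, 148] ; 258 [241, 216, 148] ; 261 [241, 217, 149] ; 264 [241, 213, 146] ; 267 [207, 176, 122] ; 270 [178, 146, 100] ; 273 [181, 148, 101] ; 276 [180, 147, 100] ; 279 [180, 146, 101] ; 282 [178, 144, 99] ; 285 [178, 145, 101] ; 288 [178, 145, 100] ; 291 [178, 146, 100] ; 294 [180, 147, 102] ; 297 [180, 146, 102] ; 300 [162, 132, 93] ; 303 [131, 104, 77] ; 306 [190, 140, 93] ; 309 [189, 141, 94] ; 312 [190, 142, 93] ; 315 [187, 138, 91] ; 318 [183, 136, 89] ; 321 [182, 135, 88] ; 324 [181, 135, 88] ; 327 [191, 141, 92] ; 330 [196, 145, 96] ; 333 [186, 138, 90] ; 336 [180, 133, 87] ; 339 [182, 136, 88] ; t 24.57 pos [0.531  0.3087 0.1751] yaw -160.59 tilt 0.11 F [-9.32 -3.21  5.28] j6 0.08
slide [-0.0035 -0.0001  0.0215] turn 0.0019
```

>>> play_rows(series=[{"slide": [0.001, 0, -0.002], "turn": 0, "gripper": 1}, {"slide": [0.003, 0, -0.0025], "turn": 0, "gripper": 1}, {"slide": [0.0053, 0, -0.002], "turn": 0, "gripper": 1}, {"slide": [0.0053, 0, -0.002], "turn": 0, "gripper": 1}, {"slide": [0.0053, 0, -0.002], "turn": 0, "gripper": 1}])

```text
time_s: 24.98
position: [0.5284, 0.3078, 0.1764]
orientation: [-0.529, 3.093, 0.001]
wrist_force: [0.3, 0.1, -2.0]
width: 0.0211
finger_force: 60.7
```

```bash
cat >> h.py <<'E'
def lean():
    s=read_state(); im=snapshot("wrist").astype(float); g=im[:,313:326].mean(1)
    rb=g[:,0]-g[:,2]; W=cam("wrist",s);M=R.from_rotvec(s["orientation"]).as_matrix()
    print("col",[(v,int(g[v,0]),int(rb[v])) for v in range(228,322,2)])
    for th in range(20,42,2):
        t=np.radians(th);a=np.array([np.sin(t),0,-np.cos(t)]);n=np.array([np.cos(t),0,np.sin(t)])
        o=s["position"]-M@(a*121.4-n*3.2)/1000
        print(th,proj(W,np.array([o+M@(a*q+n*r)/1000 for q,r in((150,11),(150,-11),(66,-11),(66,-21))]))[:,1].round(1),end=' ')
    return s
E
python3 -c "
from h import *
st(); s=lean(); print(s['ft_torque'])"
```

```text
t 24.98 F rad/tan/up [-0.26 -0.02 -0.75] axial -0.75 torque [-0.03  0.09 -0.06] r 0.5007 phi 95.57 yaw -160.6 z 0.1764
col [(228, 111, -1), (230, 107, -1), (232, 182, 10), (234, 217, 9), (236, 193, 9), (238, 178, 8), (240, 178, 8), (242, 160, 8), (244, 123, 44), (246, 203, 91), (248, 236, 96), (250, 240, 93), (252, 240, 92), (254, 240, 91), (256, 240, 92), (258, 240, 93), (260, 240, 91), (262, 242, 93), (264, 215, 85), (266, 180, 79), (268, 181, 78), (270, 180, 78), (272, 180, 78), (274, 179, 78), (276, 178, 78), (278, 179, 78), (280, 178, 77), (282, 178, 78), (284, 177, 77), (286, 178, 77), (288, 177, 76), (290, 177, 77), (292, 178, 77), (294, 177, 77), (296, 178, 77), (298, 179, 77), (300, 160, 69), (302, 121, 50), (304, 187, 96), (306, 189, 97), (308, 189, 95), (310, 189, 96), (312, 188, 96), (314, 185, 95), (316, 182, 93), (318, 181, 93), (320, 181, 93)]
20 [255.8 314.4 272.8 288.1] 22 [253.  311.9 275.8 291.2] 24 [250.3 309.3 278.9 294.4] 26 [247.7 306.7 281.9 297.7] 28 [245.1 304.1 285.  300.9] 30 [242.6 301.4 288.1 304.1] 32 [240.2 298.7 291.2 307.4] 34 [237.9 295.9 294.3 310.7] 36 [235.7 293.1 297.4 313.9] 38 [233.6 290.3 300.6 317.2] 40 [231.5 287.5 303.7 320.5] [-0.00785645  0.09679052  0.06187526]
```

```bash
cat >> h.py <<'E'
def fit(obs,prior=(121.4,3.2),w=(2.,2.)):
    s=read_state();W=cam("wrist",s);M=R.from_rotvec(s["orientation"]).as_matrix()
    def pts(p):
        t=np.radians(p[0]);a=np.array([np.sin(t),0,-np.cos(t)]);n=np.array([np.cos(t),0,np.sin(t)])
        o=s["position"]-M@(a*p[1]-n*p[2])/1000
        v=lambda q,r:proj(W,o+M@(a*q+n*r)/1000)[1]
        return np.array([v(150,11),v(150,-11),min(v(66,21),v(60,21))])
    r=least_squares(lambda p:np.r_[pts(p)-obs,(p[1]-prior[0])/w[0],(p[2]-prior[1])/w[1]],[28,*prior])
    t=np.radians(r.x[0]);U=np.array([-np.cos(np.radians(YS)),-np.sin(np.radians(YS)),0])
    d=(s["position"]-MOUTH)*1000; P=np.array([d@U,d[2]])+r.x[2]*np.array([np.cos(t),-np.sin(t)])-r.x[1]*np.array([np.sin(t),np.cos(t)])
    c,k=np.cos(np.radians(25)),np.sin(np.radians(25))
    print("theta,s0,off",r.x.round(2),"res",r.fun.round(2),"tip depth",-(P@[k,c]).round(1),"tip n",(P@[c,-k]).round(1)); return r.x
E
python3 -c "
from h import *
o=np.array([244.7,302.5,231])
fit(o); fit(o,w=(20,20)); fit(o+[0,0,2]); fit(o,w=(.5,20))"
```

```text
theta,s0,off [ 25.85 122.14   4.54] res [-0.3   0.37  0.07  0.37  0.67] tip depth 22.5 tip n -4.4
theta,s0,off [ 25.7  123.44   4.51] res [-0.01  0.01  0.    0.1   0.07] tip depth 23.8 tip n -4.2
theta,s0,off [ 26.76 122.14   4.11] res [-0.34  0.37  0.04  0.37  0.46] tip depth 22.5 tip n -6.8
theta,s0,off [ 25.89 121.47   4.59] res [-0.52  0.5  -0.01  0.13  0.07] tip depth 21.8 tip n -4.4
```

>>> play_rows(series=[{"slide": [0.0038, 0, 0.0016], "turn": 0, "gripper": 1}, {"slide": [0.0038, 0, 0.0017], "turn": 0, "gripper": 1}, {"slide": [0.0025, 0, 0.0045], "turn": 0, "gripper": 1}, {"slide": [0.0012, 0, 0.0073], "turn": 0, "gripper": 1}, {"slide": [0.0004, 0, 0.009], "turn": 0, "gripper": 1}])

```text
time_s: 25.45
position: [0.5266, 0.3071, 0.1659]
orientation: [-0.529, 3.097, -0.0]
wrist_force: [-0.1, 0.7, -1.8]
width: 0.0213
finger_force: 60.7
```

```bash
python3 -c "
from h import *
st()"
```

```text
t 25.45 F rad/tan/up [-0.16  0.72 -0.51] axial -0.5 torque [ 0.    0.03 -0.  ] r 0.5001 phi 95.79 yaw -160.6 z 0.1659
```

>>> play_rows(series=[{"slide": [-0.0013, 0, 0.0027], "turn": 0, "gripper": 1}, {"slide": [-0.0025, 0, 0.0054], "turn": 0, "gripper": 1}, {"slide": [-0.0038, 0, 0.0082], "turn": 0, "gripper": 1}, {"slide": [-0.005, 0, 0.0109], "turn": 0, "gripper": 1}, {"slide": [-0.0063, 0, 0.0136], "turn": 0, "gripper": 1}])

```text
time_s: 25.87
position: [0.5324, 0.3091, 0.1524]
orientation: [0.529, -3.097, 0.0]
wrist_force: [0.5, -0.2, -0.7]
width: 0.0212
finger_force: 60.7
```

```bash
python3 -c "
from h import *
st()"
```

```text
t 25.87 F rad/tan/up [-0.44 -0.39  0.51] axial 0.12 torque [-0.06  0.07  0.01] r 0.5016 phi 95.1 yaw -160.6 z 0.1524
```

>>> play_rows(series=[{"slide": [-0.001, 0, 0.002], "turn": 0, "gripper": 1}, {"slide": [-0.0018, 0, 0.004], "turn": 0, "gripper": 1}, {"slide": [-0.0028, 0, 0.006], "turn": 0, "gripper": 1}, {"slide": [-0.0038, 0, 0.0082], "turn": 0, "gripper": 1}, {"slide": [-0.0038, 0, 0.0082], "turn": 0, "gripper": 1}])

```text
time_s: 26.28
position: [0.5358, 0.3103, 0.1441]
orientation: [0.529, -3.096, 0.0]
wrist_force: [0.0, -0.7, -1.1]
width: 0.0212
finger_force: 60.7
```

```bash
python3 -c "
from h import *
st()"
```

```text
t 26.28 F rad/tan/up [ 0.2  -0.63  0.13] axial 0.22 torque [-0.03  0.05 -0.04] r 0.5025 phi 94.7 yaw -160.6 z 0.1441
```

>>> play_rows(series=[{"slide": [-0.0004, 0, 0.0009], "turn": 0, "gripper": 1}, {"slide": [-0.0008, 0, 0.0018], "turn": 0, "gripper": 1}, {"slide": [-0.0013, 0, 0.0027], "turn": 0, "gripper": 1}, {"slide": [-0.0017, 0, 0.0036], "turn": 0, "gripper": 1}, {"slide": [-0.0017, 0, 0.0036], "turn": 0, "gripper": 1}])

```text
time_s: 26.7
position: [0.5375, 0.3109, 0.1408]
orientation: [0.529, -3.097, 0.0]
wrist_force: [-0.3, 1.1, -1.5]
width: 0.0211
finger_force: 60.7
```

```bash
python3 -c "
from h import *
st()"
```

```text
t 26.7 F rad/tan/up [-0.08  1.09 -0.26] axial -0.25 torque [-0.01 -0.   -0.06] r 0.503 phi 94.51 yaw -160.6 z 0.1408
```

>>> play_rows(series=[{"slide": [-0.0004, 0, 0.0009], "turn": 0, "gripper": 1}, {"slide": [-0.0008, 0, 0.0018], "turn": 0, "gripper": 1}, {"slide": [-0.0008, 0, 0.0018], "turn": 0, "gripper": 1}, {"slide": [-0.0008, 0, 0.0018], "turn": 0, "gripper": 1}, {"slide": [-0.0008, 0, 0.0018], "turn": 0, "gripper": 1}])

```text
time_s: 27.12
position: [0.5382, 0.3112, 0.1392]
orientation: [0.529, -3.097, -0.0]
wrist_force: [-1.0, -0.1, -1.7]
width: 0.0216
finger_force: 60.7
```

```bash
python3 -c "
from h import *
st()"
```

```text
t 27.12 F rad/tan/up [ 0.93  0.27 -0.41] axial 0.26 torque [0.05 0.04 0.02] r 0.5032 phi 94.42 yaw -160.6 z 0.1392
```

>>> play_rows(series=[{"slide": [-0.0004, 0, 0.0009], "turn": 0, "gripper": 1}, {"slide": [-0.0008, 0, 0.0018], "turn": 0, "gripper": 1}, {"slide": [-0.001, 0, 0.0022], "turn": 0, "gripper": 1}, {"slide": [-0.001, 0, 0.0022], "turn": 0, "gripper": 1}, {"slide": [-0.001, 0, 0.0022], "turn": 0, "gripper": 1}])

```text
time_s: 27.53
position: [0.539, 0.3115, 0.1379]
orientation: [0.529, -3.097, 0.0]
wrist_force: [-2.9, -1.0, 5.3]
width: 0.0214
finger_force: 61.8
```

```bash
python3 -c "
from h import *
st()"
```

```text
t 27.53 F rad/tan/up [ 3.05 -0.02  6.54] axial 7.02 torque [0.07 0.78 0.02] r 0.5035 phi 94.32 yaw -160.6 z 0.1379
```

Seated: the reaction of about 7 N runs along the sleeve axis. Now I release and rise.

>>> play_rows(series=[{"slide": [0, 0, 0], "turn": 0, "gripper": 0.3}, {"slide": [0, 0, 0], "turn": 0, "gripper": 0.0}, {"slide": [0, 0, 0], "turn": 0, "gripper": -0.5}, {"slide": [0, 0, 0], "turn": 0, "gripper": -1}, {"slide": [0, 0, 0], "turn": 0, "gripper": -1}])

```text
time_s: 27.95
position: [0.5392, 0.3116, 0.1367]
orientation: [0.529, -3.097, 0.0]
wrist_force: [-0.6, -0.2, 0.3]
width: 0.077
finger_force: 0.0
```

>>> play_rows(series=[{"slide": [0, 0, 0], "turn": 0, "gripper": -1}, {"slide": [0, 0, 0], "turn": 0, "gripper": -1}, {"slide": [0, 0, 0], "turn": 0, "gripper": -1}, {"slide": [0, 0, 0], "turn": 0, "gripper": -1}, {"slide": [0, 0, 0], "turn": 0, "gripper": -1}])

```text
time_s: 28.37
position: [0.5392, 0.3115, 0.1369]
orientation: [0.529, -3.097, -0.0]
wrist_force: [-0.6, -0.3, -0.0]
width: 0.0849
finger_force: 0.0
```

>>> play_rows(series=[{"slide": [0, 0, -0.015], "turn": 0, "gripper": -1}, {"slide": [0, 0, -0.04], "turn": 0, "gripper": -1}, {"slide": [0, 0, -0.07], "turn": 0, "gripper": -1}, {"slide": [0, 0, -0.1], "turn": 0, "gripper": -1}, {"slide": [0, 0, -0.13], "turn": 0, "gripper": -1}])

```text
time_s: 28.78
position: [0.5388, 0.3114, 0.2681]
orientation: [0.529, -3.096, 0.0]
wrist_force: [0.2, 0.4, 0.2]
width: 0.0849
finger_force: 0.0
```

>>> play_rows(series=[{"slide": [0, 0, -0.03], "turn": 0, "gripper": -1}, {"slide": [0, 0, -0.03], "turn": 0, "gripper": -1}, {"slide": [0, 0, -0.03], "turn": 0, "gripper": -1}, {"slide": [0, 0, -0.03], "turn": 0, "gripper": -1}, {"slide": [0, 0, -0.03], "turn": 0, "gripper": -1}])

```text
time_s: 29.2
position: [0.5383, 0.3112, 0.2953]
orientation: [0.529, -3.094, 0.001]
wrist_force: [-0.9, -0.6, -1.3]
width: 0.0856
finger_force: 0.0
```

```bash
python3 - <<'E'
from h import *
st()
a=cv2.imread("pics/scene0.png")[250:365,345:440].astype(int); b=cv2.cvtColor(snapshot("scene"),cv2.COLOR_RGB2BGR)[250:365,345:440].astype(int)
def wood(im): # handle mask: bright wood column above collar in the scene view
    return im
d=np.abs(a-b).sum(2); print("changed px (scene, stand region)",(d>90).sum()); ys,xs=np.where(d>90)
if len(ys): print("rows",ys.min()+250,ys.max()+250,"cols",xs.min()+345,xs.max()+345)
s=read_state();im=snapshot("wrist");W=cam("wrist",s)
e=proj(W,[.5258,.3076,.1646]);m=proj(W,[.5599,.3181,.088]);print("expected end",e.round(1),"collar",m.round(1))
hsv=cv2.cvtColor(im,cv2.COLOR_RGB2HSV); x,y=e.round().astype(int)
# collar: near-white blob around the expected place
k=((im.min(2)>165)&(np.ptp(im,2)<40)).astype(np.uint8); 
n,l,stt,c=cv2.connectedComponentsWithStats(k[y-40:y+50,x-50:x+50].copy())
print([(stt[i].tolist(),(c[i]+[x-50,y-40]).round(1).tolist()) for i in range(1,n) if stt[i,4]>40])
g=im[y-25:y+40:3,x].astype(int).tolist();print(list(zip(range(y-25,y+40,3),g)))
g=im[y,x-30:x+31:3].astype(int).tolist();print(list(zip(range(x-30,x+31,3),g)))
E
```

```text
t 29.2 F rad/tan/up [ 1.   -0.27  0.01] axial 0.63 torque [ 0.   -0.03  0.03] r 0.5032 phi 94.41 yaw -160.59 z 0.2953
changed px (scene, stand region) 34
rows 250 272 cols 345 439
expected end [320.5 186.7] collar [319.  200.7]
[([32, 40, 36, 29, 371], [320.6, 205.0])]
[(162, [116, 120, 116]), (165, [120, 121, 120]), (168, [117, 122, 119]), (171, [108, 114, 116]), (174, [250, 235, 168]), (177, [246, 230, 166]), (180, [246, 232, 165]), (183, [246, 232, 166]), (186, [245, 229, 165]), (189, [246, 232, 166]), (192, [246, 233, 168]), (195, [253, 229, 157]), (198, [169, 139, 95]), (201, [163, 135, 93]), (204, [163, 131, 93]), (207, [167, 138, 110]), (210, [234, 226, 224]), (213, [237, 230, 231]), (216, [167, 158, 158]), (219, [128, 128, 129]), (222, [76, 73, 74]), (225, [123, 124, 123])]
[(290, [70, 69, 69]), (293, [75, 76, 76]), (296, [79, 79, 79]), (299, [87, 86, 86]), (302, [85, 88, 87]), (305, [87, 89, 91]), (308, [245, 213, 139]), (311, [245, 229, 163]), (314, [246, 232, 168]), (317, [246, 234, 170]), (320, [245, 229, 162]), (323, [246, 233, 171]), (326, [246, 232, 166]), (329, [246, 230, 165]), (332, [183, 170, 170]), (335, [120, 120, 119]), (338, [125, 125, 123]), (341, [114, 119, 118]), (344, [117, 119, 119]), (347, [115, 117, 117]), (350, [115, 119, 118])]
```

The stylus is back as it stood at the start: the stand region in the scene view is unchanged, and the handle end is within 2 px of its original place. I hand the job in.

```bash
python3 -c "
from cell import *
print(close_job())"
```

```text
the job is handed in; nothing more can be done
None
```

I traced the seam from the stud pair to the single stud at about 2 cm/s and about 38 degrees lean, put the stylus back home, let go, and handed the job in at about 29 s. For the first 13 mm or so the point pressed mainly on the drum and may have ridden about 1 mm above the plate; the grading result was not shown.

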